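Start a leaning coach screw square with a box driver

TASK

One coach screw of the wire posts has only been poked into its hole and leans over: take the wooden-handled box driver from its slanted holster, seat its square socket over that screw's head and bring screw and driver upright before turning. Then start the screw with about half a turn clockwise (seen from above), keeping it upright. Leave the driver standing upright on the screw head, let go of it, and do not shift anything else on the bench.

Things in the scene. Friction and masses are not known exactly. Their poses are not given: they have to be found in the camera images.
- driver_grip (a point): box driver (300 g, 125 mm long), grip point: on its axis, half-way along its round wooden handle (34 mm diameter, 60 mm long). z runs along the driver from socket to handle end; x and y are square to the sides of its steel body. The body is 31 mm square from the mouth to 62 mm up; the handle runs from 65 to 125 mm above the mouth. It starts in the holster, leaning 0.44 rad from vertical
- driver_mouth (a point): centre of the driver's open end, 95 mm below driver_grip along its axis; same axes. The square socket is 21 mm wide and 15 mm deep with a 2 mm lead-in, so it slips over the 18 mm screw head in any of four quarter-turns (yaw slack about 10 degrees)
- holster: fixed slanted steel pocket on a wooden foot, 85 x 75 mm; origin under its centre. The pocket, 50 mm deep along its slant, leans 0.44 rad from vertical towards the holster's own -x and holds the driver with 2 to 4 mm of play; the driver comes out along its axis
- pilot (a point): point on the axis of the leaning screw's hole, at the top of the foot plate (36 mm above the bench), z up. The screw pivots here, leaning only along the plate's slot, which runs along this frame's x, up to 0.3 rad either way. A push of about 3 N at the head moves the lean; it stays where it is left
- foot: wire-post foot with the leaning screw: wooden block 75 x 155 x 30 mm under a steel plate, long side along y, fixed; origin under its centre, same axes as pilot. At the origin stands the wire post, 18 mm diameter, its top 175 mm above the bench. The leaning screw is at y = +55 mm, a second screw, already home, at y = -55 mm
- screw_head (a point): centre of the top face of the leaning screw's head; z is the screw's axis, x and y square to the head's sides. The head is 18 mm square and 14 mm high; its top lies 36 mm from the pilot point along the screw. It starts leaning 0.13 to 0.22 rad
- screw (a joint): clockwise turn of the leaning screw, rad: 0 at the start (head square to the foot), grows clockwise seen from above; it cannot be unscrewed below 0. It sinks about 1 mm per rad along its axis. Turning takes about 0.12 N m
- foot_b: the other wire-post foot: wooden block 75 x 155 mm with the same post (top 175 mm high) at its origin, under the centre of the block, and two screws already home, at y = +55 and -55 mm; long side along y. Fixed; nothing to do there
- mug_mid (a point): bystander, not to be shifted: terracotta mug, 76 mm wide, 85 mm high, handle on its +y side; this point is half-way up its middle
- jar_mid (a point): bystander, not to be shifted: tall amber glass bottle with a black cap, 64 mm diameter, 190 mm high; this point is half-way up its middle
- plaster_mid (a point): bystander, not to be shifted: plaster block 90 x 60 x 40 mm; this point is half-way up its middle
- bowl_mid (a point): bystander, not to be shifted: white bowl, 110 mm diameter, 50 mm high; this point is half-way up its middle
- strip_mid (a point): bystander, not to be shifted: wooden thickness strip 22 x 200 x 10 mm; this point is half-way up its middle
- scraper_mid (a point): bystander, not to be shifted: flat steel scraper with a wooden back, about 65 x 90 mm, 12 mm high; this point is half-way up its middle
- puck_mid (a point): bystander, not to be shifted: grey clay-weight disc, 64 mm diameter, 35 mm high; this point is half-way up its middle
Things that resemble listed ones, but are neither listed nor needed, are in the scene too. Leave any blue look-alike of the foot alone.

How it is judged:
On the way, in this order (a step that is already met when the one before it is completed fails the run):
1. the driver's socket is seated over the leaning screw's head and both stand upright, before the screw is turned (z of driver_mouth in the frame of screw_head below -0.009 m and horizontal distance between driver_mouth and screw_head below 0.007 m and angle between screw_head's own z axis and vertical below 0.1 rad and angle between driver_mouth's own z axis and vertical below 0.12 rad and value of joint screw below 0.5 rad), for 0.2 s.
2. the screw has been turned about half a turn clockwise (value of joint screw above 2.3 rad), for 0.1 s.
At the end, for the whole second after the job is handed in: The screw has been turned 2.3 to 4.0 rad clockwise and stands within 0.10 rad of vertical; the driver still stands on it, its mouth at least 9 mm below the top of the head and within 7 mm sideways, within 0.12 rad of vertical, at rest (z of driver_mouth in the frame of screw_head below -0.009 m and horizontal distance between driver_mouth and screw_head below 0.007 m and angle between screw_head's own z axis and vertical below 0.1 rad and angle between driver_mouth's own z axis and vertical below 0.12 rad and value of joint screw between 2.3 and 4 rad and linear speed of driver below 0.02 m/s); the robot touches nothing.
It fails at once if the screw is turned (past 0.35 rad) while it leans more than 0.10 rad (value of joint screw above 0.35 rad and angle between screw_head's own z axis and vertical above 0.1 rad).
It fails at once if something else on the bench is shifted by more than 20 mm (distance of any of mug_mid, jar_mid, plaster_mid, bowl_mid, strip_mid, scraper_mid, puck_mid from where it was at the start of the episode above 0.02 m).
It also fails if it takes over 64 s, if anything falls off the work surface, if the arm or the gripper's body presses on something with over 40 N, if the wrist force passes 120 N, or if a joint passes its speed limit or range.

ROBOT

A 6-joint arm with a two-finger parallel gripper is mounted at the origin on the work surface. World frame = base frame: x ahead of the robot, y to its left, z up, the work surface at z = 0. Lengths are in m, angles in rad, forces in N, time in s.
With the tool pointing down it reaches from about 0.275 to 0.775 m from the base axis. Payload 14.6 kg.
Tool frame: the origin (TCP) lies on the centre line of the jaws, within the pads' length; the fingertips stand bot.nose_length ahead of it and the grasp point (between the pads) is the TCP (bot.nose_length is the distance from the TCP to the fingertips, in m); z points along the fingers, y is the direction in which the jaws open and shut (so a half turn about z gives the same grasp; the last joint's range is limited). The gripper opens to 85 mm and grips with 20 to 120 N. Pads are 22 mm wide; open, the fingers measure 114 mm over their backs; the gripper's body (76 mm by 85 mm) begins 54 mm behind the grasp point. The pads swing forward as they close: fully open they stand 13 mm farther back than shut.
Start: joints at [-1.406, 0.263, -0.048, 1.259, 0, 1.415], TCP at [0.165, -0.498, 0.25] pointing down, gripper open.
Joint ranges: [-2.65, 2.65], [-0.89, 1.7], [-1.18, 1.37], [-2.13, 2.11], [-1.35, 1.29], [-3.14, 3.14]. Speed limits (rad/s): [1.89, 1.89, 2.57, 2.79, 3.14, 3.14].

INTERFACE

Orientations are given as a unit quaternion [x, y, z, w].
In Python, from workcell import state, capture, bot gives the robot as it stands.
- The arm moves only by the shell command python3 -m pendant 'ROWS' [FORCE]. ROWS is JSON, a list of rows, each an object of numbers: "x", "y", "z": the shift along the tool's x, y, z in mm; "rx", "ry", "rz": the turn, a rotation vector about the tool's x, y, z in rad; "grip": the finger opening in mm, from 0 to 85.4. In form: [{"x": .., "y": .., "z": .., "rx": .., "ry": .., "rz": .., "grip": ..}, ...]. A call has 1 to 5 rows; each row is the pose to reach, as a shift and turn from the pose measured when the call began, along the tool's axes at that moment; what a row does not reach only later rows make up. A row lasts 1/10 s, in which the tool goes at most 50 mm and 8.59 degrees, less where a joint would pass 70% of its speed; a pose out of reach is approached as far as the arm can. A call with a gripper value outside its range is refused whole. The fingers move at their own pace and stop on an object; FORCE is the grip in N (left out, the last holds). Time passes only in rows, so rows that repeat a pose let the fingers close. It gives the time, the measured TCP pose, the force and the opening at its end, in the units of the state.
- state(): the state, without advancing time (a new reading comes with each control period).
- capture(name): name is "side" or "top"; returns a dict with "image" (480x640x3 uint8, blue, green, red), "fx", "fy", "cx", "cy" (pixels), "cam_to_world" (4x4, takes a point from camera to world coordinates). Camera axes: x right, y down, z forward; pixel columns grow to the right and rows downward; lengths in m; the calibration is good to about 2 mm. A picture is of the moment at which its call begins. There is no depth.
- bot.sign_off(): hands the job in, once; it reports no verdict.
The state is a dict: "time": time; "joints": joint angles; "joint_vel": joint speeds; "joint_efforts": joint torques, N m; "tool_pos": TCP position; "tcp_rot": TCP orientation; "force": force on the tool from outside, world axes, zero at the start; "moment": the same for the moment, N m; "grip_width": finger opening in m.
Only numpy, scipy, OpenCV 4.12 (cv2) and the standard library are available. Lean on these libraries where they do the work, as an engineer would, in place of code of your own. Each camera call takes 0.05 s, during which the arm holds its last target. There are 200 camera calls.

## Working session

There is one attempt and no reset: what is moved stays moved. The work goes in short steps, Python scripts to look and compute and a shell command to move; the robot and the scene stay as the last step left them, time stands still between calls to the robot, and variables do not carry over. Pictures are saved under pics/ and viewed, on a budget of 10 in all, crops included, one or two more only if the job needs it, and the job is handed in when it is done.

```bash
ls; mkdir -p pics
python3 - <<'E'
from workcell import state,capture,bot
import cv2,numpy as np
np.set_printoptions(precision=4,suppress=True)
for n in("side","top"):
    c=capture(n);cv2.imwrite(f"pics/{n}0.png",c["image"]);print(n,c["fx"],c["fy"],c["cx"],c["cy"]);print(c["cam_to_world"])
print(bot.nose_length);print(state())
E
```

```text
pics
side 608.4613957770489 608.4613957770489 312.13469826271864 240.9757439365073
[[-0.9819 -0.1083  0.1556  0.3115]
 [-0.1887  0.4789 -0.8574  0.964 ]
 [ 0.0184 -0.8712 -0.4906  0.6659]
 [ 0.      0.      0.      1.    ]]
top 557.7842082814185 557.7842082814185 328.1099281645201 241.31936117861446
[[-0.0282 -0.9967  0.0764  0.4119]
 [-0.9996  0.0283  0.0004 -0.0237]
 [-0.0025 -0.0763 -0.9971  1.4003]
 [ 0.      0.      0.      1.    ]]
0.019
{'time': 0.1, 'joints': array([-1.4063,  0.2634, -0.0488,  1.2594,  0.    ,  1.4155]), 'joint_vel': array([-0.0019,  0.0003,  0.0023, -0.0012, -0.0013, -0.0014]), 'joint_efforts': array([  0.0047, -63.8575,  38.5064,   0.0099,  -0.0001,   0.    ]), 'tool_pos': array([ 0.165 , -0.4982,  0.2499]), 'tcp_rot': array([ 0.9872,  0.1592,  0.    , -0.0005]), 'force': array([0.1829, 0.7348, 1.0329]), 'moment': array([-0.002 ,  0.043 ,  0.0208]), 'grip_width': 0.08575881460531659}
```

View pics/top0.png

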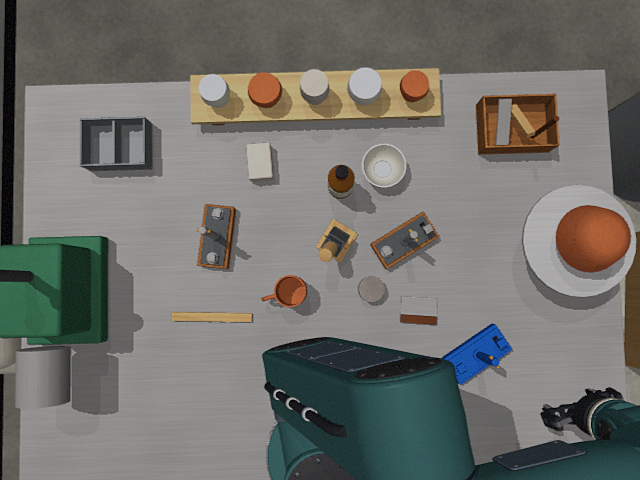

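View pics/side0.png

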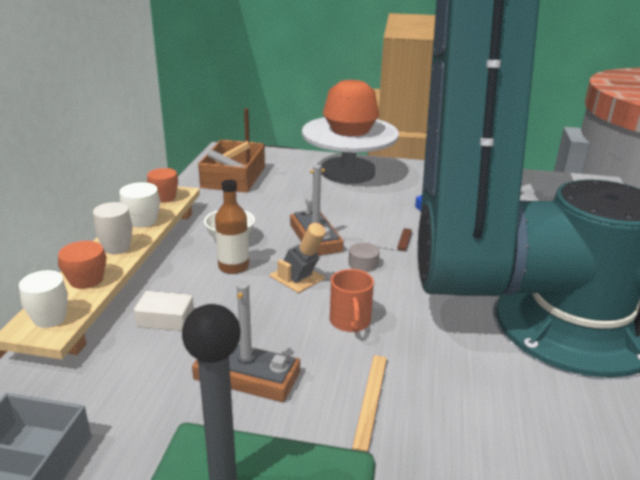

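The top view shows wire-post feet at (217,237) and (405,240), plus a blue look-alike at (478,355). The driver is in its holster at (335,242). The leaning screw could be any of the four screws: (217,213), (211,258), (387,251) or (428,229). I'll check with one close crop.

Run:
```python
import cv2,numpy as np
t=cv2.imread("pics/top0.png");s=cv2.imread("pics/side0.png")
def c(i,x,y,w,h,k):return cv2.resize(i[y:y+h,x:x+w],None,fx=k,fy=k,interpolation=cv2.INTER_CUBIC)
a=np.hstack([c(t,190,195,60,80,4),c(t,310,210,60,60,4)[:,:].copy() if 0 else c(t,310,200,60,80,4),c(t,365,195,80,80,4)])
b=np.hstack([c(s,185,280,125,120,2.24),c(s,265,215,70,80,3.36),c(s,280,160,80,80,3.36)])
h=269
b=b if 0 else b
w=max(a.shape[1],b.shape[1]);p=lambda i:cv2.copyMakeBorder(i,0,0,0,w-i.shape[1],0)
o=np.vstack([p(a),p(b)]);print(o.shape,a.shape,b.shape);cv2.imwrite("pics/crop1.png",o)
```

```text
(589, 800, 3) (320, 800, 3) (269, 784, 3)
```

View pics/crop1.png

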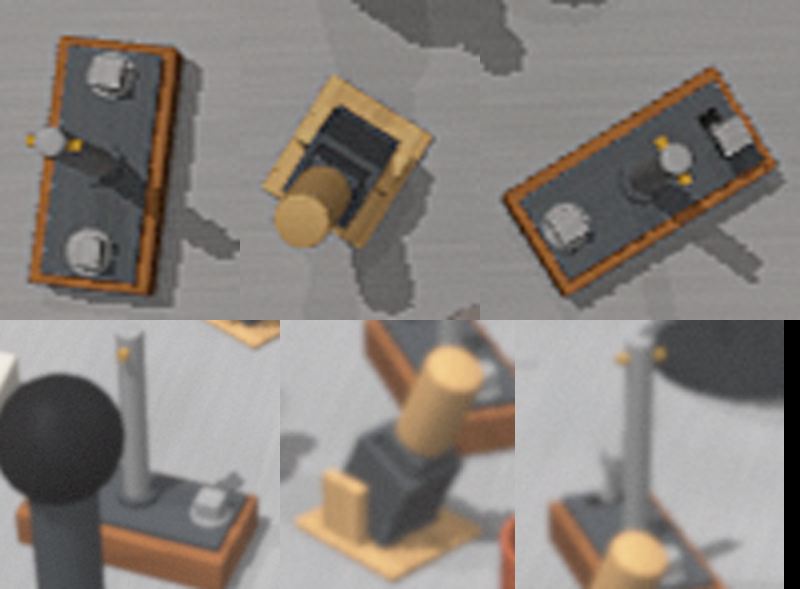

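The crop shows the leaning screw on the right-hand foot, with its head near (428,227), sitting off-centre in a dark slot. The other three screws are home. The driver's handle end is at about (325,255) in the top view and (317,230) in the side view.

```bash
cat > h.py <<'E'
import cv2,numpy as np
from workcell import state,capture,bot
from scipy.spatial.transform import Rotation as R
np.set_printoptions(precision=4,suppress=True)
def ray(c,u,v):
    T=c["cam_to_world"];d=T[:3,:3]@[(u-c["cx"])/c["fx"],(v-c["cy"])/c["fy"],1];return T[:3,3],d/np.linalg.norm(d)
def onz(c,u,v,z):
    o,d=ray(c,u,v);return o+d*(z-o[2])/d[2]
def tri(c1,p1,c2,p2):
    a,d=ray(c1,*p1);b,e=ray(c2,*p2);s=np.linalg.lstsq(np.c_[d,-e],b-a,rcond=None)[0]
    p,q=a+s[0]*d,b+s[1]*e;return (p+q)/2,np.linalg.norm(p-q)
def proj(c,p):
    T=c["cam_to_world"];q=T[:3,:3].T@(np.asarray(p)-T[:3,3]);return np.array([c["fx"]*q[0]/q[2]+c["cx"],c["fy"]*q[1]/q[2]+c["cy"]])
def rect(c,m,off,z):
    n,l,s,_=cv2.connectedComponentsWithStats(m.astype(np.uint8));k=1+np.argmax(s[1:,4])
    ys,xs=np.where(l==k);w=np.array([onz(c,x+off[0],y+off[1],z)[:2] for x,y in zip(xs,ys)],np.float32)
    return cv2.minAreaRect(w*1000)
E
python3 - <<'E'
from h import *
t=capture("top");s=capture("side")
def roi(c,x,y,w,h):
    return cv2.cvtColor(c["image"][y:y+h,x:x+w],cv2.COLOR_BGR2HSV)
h=roi(t,365,200,80,75)
print(h[51,[10,20,30,40]],"plate/wood samples")
wood=(h[...,0]<20)&(h[...,1]>110)
print("foot",rect(t,wood,(365,200),.03))
h=roi(t,195,195,55,80);wood=(h[...,0]<20)&(h[...,1]>110);print("footb",rect(t,wood,(195,195),.03))
h=roi(t,310,210,60,65);y=(h[...,0]>10)&(h[...,0]<30)&(h[...,1]>80)
print("holster",rect(t,y,(310,210),.01))
# hand corners
f=lambda x,y,ox,oy:(ox+(x+.5)/4-.5,oy+(y+.5)/4-.5)
C=np.array([onz(t,*f(x-480,y,365,195),.03)[:2] for x,y in[(505,193),(712,68),(775,160),(567,293)]]);print(C,np.linalg.norm(C-np.roll(C,-1,0),axis=1),C.mean(0))
H=np.array([onz(t,*f(x-240,y,310,200),.01)[:2] for x,y in[(332,77),(432,133),(360,250),(262,187)]]);print(H,np.linalg.norm(H-np.roll(H,-1,0),axis=1),H.mean(0))
pt=f(302-240,222,310,200);ps=(265+(455-280)/3.36-.35,215+(370-320)/3.36-.35)
print("handle end",tri(t,pt,s,ps))
print("post top",onz(t,*f(675-480,160,365,195),.175),"head",onz(t,*f(733-480,131,365,195),.0715))
ps=(280+(608-515)/3.36-.35,160+(465-320)/3.36-.35);print(tri(t,f(733-480,131,365,195),s,ps))
# mask of driver handle in both
for c,r in((t,(310,210,60,65)),(s,(265,215,70,80))):
    h=roi(c,*r);m=(h[...,0]>8)&(h[...,0]<30)&(h[...,1]>80)
    for row in (m*h[...,2]//26)[::1]:print(''.join('%x'%v if v else '.' for v in row))
E
```

```text
[[ 12 206  78]
 [ 20   5 156]
 [102  15  84]
 [105  13  76]] plate/wood samples
foot ((514.953369140625, -210.87716674804688), (74.46764373779297, 154.78375244140625), 30.06195068359375)
footb ((538.228515625, 252.42330932617188), (76.89108276367188, 153.728759765625), 82.17285919189453)
holster ((512.8482666015625, -38.25635528564453), (74.5218734741211, 104.38480377197266), 56.31523895263672)
[[ 0.51   -0.1284]
 [ 0.5838 -0.2589]
 [ 0.5257 -0.2954]
 [ 0.4475 -0.1643]] [0.15   0.0686 0.1526 0.0721] [ 0.5167 -0.2118]
[[ 0.5745 -0.0361]
 [ 0.5375 -0.0977]
 [ 0.4656 -0.0505]
 [ 0.5066  0.0096]] [0.0718 0.086  0.0727 0.0818] [ 0.521  -0.0437]
handle end (array([ 0.4794, -0.0154,  0.1309]), np.float64(0.0033094970647439496))
post top [ 0.5152 -0.2116  0.175 ] head [ 0.5403 -0.2628  0.0715]
(array([ 0.5444, -0.2642,  0.0613]), np.float64(0.0061135331541090025))
............................................................
............................................................
............................................................
................................................
[... 8713 characters left out ...]
............78888999888888888888887776.......................
.......................7888999988888888887776........................7
.........................888899998888888776...........................
...........................88889988888776............................6
............................78888888876...............................
..............................7888877.................................
................................777...................................
......................................................................
......................................................................
......................................................................
```

Results so far:
- **Foot:** centre (0.515, −0.211), yaw about −150°, so the pilot is at (0.5425, −0.2586). The head leans towards +x of the foot.
- **Driver:** the handle end is at (0.479, −0.015, 0.131), and it leans towards azimuth 146.5°.

Joint 6 has to start near −145° to leave room for the clockwise turn, so I'll rotate first.

```bash
P="python3 -m pendant"
$P '[{"z":-20,"rz":-0.72},{"z":-40,"rz":-0.72},{"z":-60,"rz":-0.72},{"z":-60,"rz":-0.72},{"z":-60,"rz":-0.72}]'
$P '[{"rz":-0.72},{"rz":-0.72},{"rz":-0.72},{"rz":-0.72},{"rz":-0.72}]' >/dev/null
$P '[{"rz":-0.72},{"rz":-0.72},{"rz":-0.72},{"rz":-0.72},{"rz":-0.72}]' >/dev/null
$P '[{"rz":-0.72},{"rz":-0.72},{"rz":-0.72},{"rz":-0.72},{"rz":-0.72}]' >/dev/null
$P '[{"rz":-0.72},{"rz":-0.72},{"rz":-0.72},{"rz":-0.72},{"rz":-0.72}]'
cat >> h.py <<'E'
def goal(pos,Rm):
    s=state();R0=R.from_quat(s["tcp_rot"])
    print("t",s["time"],"shift mm",R0.inv().apply(np.array(pos)-s["tool_pos"])*1000,"rv",(R0.inv()*R.from_matrix(Rm)).as_rotvec(),"q",s["joints"],"F",s["force"],s["moment"])
def frame(z,xyaw):
    z=np.array(z)/np.linalg.norm(z);x=np.array([np.cos(xyaw),np.sin(xyaw),0]);x-=z*(x@z);x/=np.linalg.norm(x);return np.c_[x,np.cross(z,x),z]
a=np.radians(146.5);D=np.array([np.sin(.44)*np.cos(a),np.sin(.44)*np.sin(a),np.cos(.44)])
GRIP=np.array([.4794,-.0154,.1309])-.03*D
RG=frame(-D,np.radians(-33.5))
E
python3 -c "
from h import *
goal(GRIP+.10*D,RG)"
```

```text
t 0.2 shift mm [ 431.8078 -382.9337   56.0583] rv [-0.1995  0.4096  0.8893] q [-1.4063  0.2633 -0.0487  1.2594 -0.      1.4155] F [-0.0866 -0.3308  0.3603] [-0.0059 -0.0315  0.0186]invalid input at $[0]: expected keys x, y, z, rx, ry, rz, grip
invalid input at $[0]: expected keys x, y, z, rx, ry, rz, grip
invalid input at $[0]: expected keys x, y, z, rx, ry, rz, grip
invalid input at $[0]: expected keys x, y, z, rx, ry, rz, grip
invalid input at $[0]: expected keys x, y, z, rx, ry, rz, grip
```

```bash
P="python3 -m pendant"
$P '[{"x":0,"y":0,"z":-20,"rx":0,"ry":0,"rz":-0.15,"grip":85},{"x":0,"y":0,"z":-40,"rx":0,"ry":0,"rz":-0.3,"grip":85},{"x":0,"y":0,"z":-60,"rx":0,"ry":0,"rz":-0.45,"grip":85},{"x":0,"y":0,"z":-60,"rx":0,"ry":0,"rz":-0.6,"grip":85},{"x":0,"y":0,"z":-60,"rx":0,"ry":0,"rz":-0.75,"grip":85}]'
for i in 1 2 3 4; do
$P '[{"x":0,"y":0,"z":0,"rx":0,"ry":0,"rz":-0.15,"grip":85},{"x":0,"y":0,"z":0,"rx":0,"ry":0,"rz":-0.3,"grip":85},{"x":0,"y":0,"z":0,"rx":0,"ry":0,"rz":-0.45,"grip":85},{"x":0,"y":0,"z":0,"rx":0,"ry":0,"rz":-0.6,"grip":85},{"x":0,"y":0,"z":0,"rx":0,"ry":0,"rz":-0.75,"grip":85}]' >/dev/null; done
python3 -c "
from h import *
goal(GRIP+.10*D,RG)"
```

```text
time: 0.7
tool_pos: [0.1651, -0.4985, 0.3104]
tcp_rot: [0.859, 0.512, -0.0, 0.0]
force: [0.2, 0.6, -0.5]
grip_width: 0.0849
t 2.7 shift mm [-573.486    63.78    116.1398] rv [ 0.3564  0.3398 -1.5938] q [-1.4063  0.2536  0.0989  1.4173  0.     -2.3407] F [-0.116   0.0353 -0.3664] [-0.0028  0.0169 -0.0307]
```

```bash
P="python3 -m pendant"
$P '[{"x":-38,"y":4,"z":0,"rx":0,"ry":0,"rz":-0.11,"grip":85},{"x":-76,"y":8,"z":0,"rx":0,"ry":0,"rz":-0.22,"grip":85},{"x":-114,"y":12,"z":0,"rx":0,"ry":0,"rz":-0.33,"grip":85},{"x":-152,"y":16,"z":0,"rx":0,"ry":0,"rz":-0.44,"grip":85},{"x":-190,"y":20,"z":0,"rx":0,"ry":0,"rz":-0.55,"grip":85}]' >/dev/null
python3 -c "
from h import *
goal(GRIP+.10*D,RG)"
```

```text
t 3.2 shift mm [-347.6598 -164.28    116.0942] rv [ 0.2345  0.3984 -1.0505] q [-1.0957  0.0747 -0.1253  1.3721  0.0004 -2.5842] F [ 0.2584  0.2235 -0.1347] [-0.0102 -0.0412  0.0374]
```

```bash
P="python3 -m pendant"
$P '[{"x":-38,"y":-18,"z":0,"rx":0.02,"ry":0.04,"rz":-0.1,"grip":85},{"x":-76,"y":-36,"z":0,"rx":0.05,"ry":0.08,"rz":-0.2,"grip":85},{"x":-114,"y":-54,"z":10,"rx":0.07,"ry":0.12,"rz":-0.31,"grip":85},{"x":-152,"y":-72,"z":20,"rx":0.09,"ry":0.16,"rz":-0.42,"grip":85},{"x":-190,"y":-90,"z":30,"rx":0.12,"ry":0.2,"rz":-0.53,"grip":85}]' >/dev/null
python3 -c "
from h import *
goal(GRIP+.10*D,RG)"
```

```text
t 3.7 shift mm [-113.9615 -138.3035   71.1921] rv [ 0.1128  0.1951 -0.5168] q [-0.5437 -0.1127 -0.4164  1.045  -0.0669 -2.5763] F [ 0.5192 -0.5834  0.2406] [ 0.1055  0.1007 -0.0076]
```

```bash
P="python3 -m pendant"
$P '[{"x":-28,"y":-34,"z":10,"rx":0.03,"ry":0.05,"rz":-0.12,"grip":85},{"x":-57,"y":-69,"z":25,"rx":0.06,"ry":0.1,"rz":-0.25,"grip":85},{"x":-85,"y":-104,"z":45,"rx":0.08,"ry":0.15,"rz":-0.39,"grip":85},{"x":-114,"y":-138.3,"z":71,"rx":0.113,"ry":0.195,"rz":-0.517,"grip":85},{"x":-114,"y":-138.3,"z":71,"rx":0.113,"ry":0.195,"rz":-0.517,"grip":85}]' >/dev/null
python3 - <<'E'
from h import *
goal(GRIP+.10*D,RG);goal(GRIP,RG)
a=np.hstack([cv2.resize(capture("top")["image"][150:300,250:400],(400,400)),cv2.resize(capture("side")["image"][110:310,220:420],(400,400))])
cv2.imwrite("pics/pre.png",a)
E
```

```text
t 4.2 shift mm [ 4.04    2.5801 -1.6126] rv [-0.002   0.0025  0.0097] q [-0.0406 -0.04   -0.6762  0.553  -0.2193 -2.6502] F [-0.2848  0.3939  0.4631] [ 0.2256  0.338  -0.0437]
t 4.2 shift mm [ 4.2923  2.7846 98.3869] rv [-0.002   0.0025  0.0097] q [-0.0406 -0.04   -0.6762  0.553  -0.2193 -2.6502] F [-0.2848  0.3939  0.4631] [ 0.2256  0.338  -0.0437]
```

View pics/pre.png

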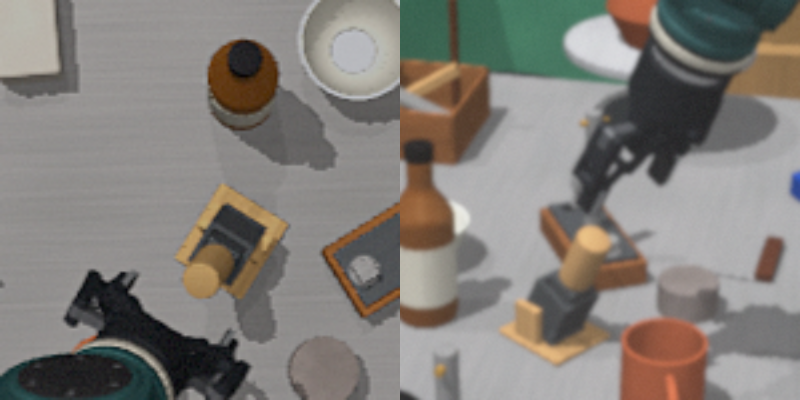

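The fingers straddle the handle axis, about 100 mm back along it, and both views agree. I'll descend along the axis and close.

```bash
P="python3 -m pendant"
$P '[{"x":4.2,"y":2.7,"z":20,"rx":0,"ry":0,"rz":0,"grip":85},{"x":4.2,"y":2.7,"z":45,"rx":0,"ry":0,"rz":0,"grip":85},{"x":4.2,"y":2.7,"z":70,"rx":0,"ry":0,"rz":0,"grip":85},{"x":4.2,"y":2.7,"z":90,"rx":0,"ry":0,"rz":0,"grip":85},{"x":4.2,"y":2.7,"z":98.4,"rx":0,"ry":0,"rz":0,"grip":85}]'
python3 -c "
from h import *
goal(GRIP,RG)"
$P '[{"x":0,"y":0,"z":0,"rx":0,"ry":0,"rz":0,"grip":40},{"x":0,"y":0,"z":0,"rx":0,"ry":0,"rz":0,"grip":20},{"x":0,"y":0,"z":0,"rx":0,"ry":0,"rz":0,"grip":20},{"x":0,"y":0,"z":0,"rx":0,"ry":0,"rz":0,"grip":20},{"x":0,"y":0,"z":0,"rx":0,"ry":0,"rz":0,"grip":20}]' 70
$P '[{"x":0,"y":0,"z":0,"rx":0,"ry":0,"rz":0,"grip":20},{"x":0,"y":0,"z":0,"rx":0,"ry":0,"rz":0,"grip":20}]'
python3 -c "
from h import *
goal(GRIP,RG)"
```

```text
time: 4.8
tool_pos: [0.4906, -0.0273, 0.106]
tcp_rot: [0.934, -0.282, 0.208, 0.063]
force: [-0.6, -0.1, -0.0]
grip_width: 0.0847
t 4.8 shift mm [-3.7911 -3.7183  0.6535] rv [ 0.0017  0.0027 -0.0018] q [-0.1164  0.1203 -0.7902  0.2659 -0.1939 -2.71  ] F [-0.6039 -0.0578 -0.0243] [ 0.1612  0.2667 -0.0154]
time: 5.3
tool_pos: [0.4916, -0.0266, 0.1072]
tcp_rot: [0.934, -0.282, 0.209, 0.062]
force: [-0.6, 6.7, 5.6]
grip_width: 0.033
time: 5.5
tool_pos: [0.4914, -0.0264, 0.1076]
tcp_rot: [0.934, -0.282, 0.209, 0.062]
force: [-0.1, 1.5, -2.7]
grip_width: 0.0323
t 5.5 shift mm [-4.6131 -2.4964  2.0342] rv [-0.0014  0.0008 -0.0014] q [-0.1151  0.1178 -0.7887  0.2669 -0.1923 -2.7098] F [-0.1141  1.5166 -2.6547] [0.5171 0.2884 0.131 ]
```

```bash
P="python3 -m pendant"
$P '[{"x":0,"y":0,"z":-12,"rx":0,"ry":0,"rz":0,"grip":20},{"x":0,"y":0,"z":-28,"rx":0,"ry":0,"rz":0,"grip":20},{"x":0,"y":0,"z":-46,"rx":0,"ry":0,"rz":0,"grip":20},{"x":0,"y":0,"z":-66,"rx":0,"ry":0,"rz":0,"grip":20},{"x":0,"y":0,"z":-86,"rx":0,"ry":0,"rz":0,"grip":20}]'
$P '[{"x":0,"y":0,"z":-20,"rx":0,"ry":0,"rz":0,"grip":20},{"x":0,"y":0,"z":-40,"rx":0,"ry":0,"rz":0,"grip":20},{"x":0,"y":0,"z":-50,"rx":0,"ry":0,"rz":0,"grip":20},{"x":0,"y":0,"z":-50,"rx":0,"ry":0,"rz":0,"grip":20}]'
cat >> h.py <<'E'
YF=np.radians(-150);FX=np.array([np.cos(YF),np.sin(YF),0]);FY=np.array([-FX[1],FX[0],0])
PILOT=np.array([.515,-.211,.036])+.055*FY
E
python3 - <<'E'
from h import *
L=.17;A=FX*np.sin(L)+np.array([0,0,np.cos(L)])
goal(PILOT+A*(.036+.095+.045),frame(-A,np.radians(-60)))
t=capture("top");s=capture("side")
for c in(t,s):print(proj(c,state()["tool_pos"]))
a=np.hstack([cv2.resize(t["image"][150:300,250:400],(400,400)),cv2.resize(s["image"][80:280,220:420],(400,400))])
cv2.imwrite("pics/lift.png",a)
E
```

```text
time: 6.0
tool_pos: [0.46, -0.0061, 0.1859]
tcp_rot: [0.934, -0.282, 0.208, 0.062]
force: [0.7, -0.6, -2.8]
grip_width: 0.0326
time: 6.4
tool_pos: [0.4424, 0.0057, 0.232]
tcp_rot: [0.934, -0.282, 0.209, 0.062]
force: [0.4, 0.8, -3.3]
grip_width: 0.0329
t 6.4 shift mm [186.1573 191.8073 112.0981] rv [ 0.0607 -0.3913  0.489 ] q [-0.0382 -0.0943 -0.6041  0.6778 -0.2216 -2.6374] F [ 0.393   0.7669 -3.3465] [ 0.3363  0.5195 -0.0069]
[315.1549 269.9155]
[337.8523 186.9032]
```

View pics/lift.png

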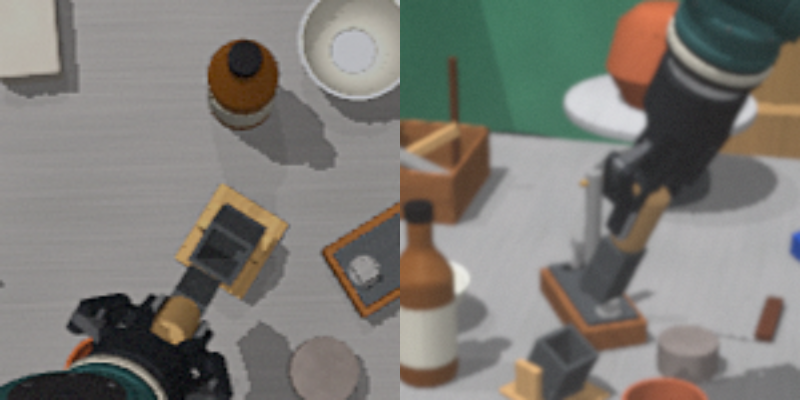

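The driver is out cleanly and held along the tool axis. Next I'll go high over the screw, clearing the 175 mm post.

```bash
P="python3 -m pendant"
python3 -c "
from h import *
L=.17;A=FX*np.sin(L)+np.array([0,0,np.cos(L)])
goal(PILOT+A*.275,frame(-A,np.radians(-60)))"
$P '[{"x":10,"y":15,"z":-25,"rx":0.01,"ry":-0.05,"rz":0.06,"grip":20},{"x":20,"y":30,"z":-50,"rx":0.02,"ry":-0.1,"rz":0.12,"grip":20},{"x":40,"y":50,"z":-50,"rx":0.03,"ry":-0.16,"rz":0.18,"grip":20},{"x":65,"y":75,"z":-40,"rx":0.035,"ry":-0.22,"rz":0.26,"grip":20},{"x":90,"y":100,"z":-30,"rx":0.04,"ry":-0.28,"rz":0.34,"grip":20}]'
python3 -c "
from h import *
L=.17;A=FX*np.sin(L)+np.array([0,0,np.cos(L)])
goal(PILOT+A*.275,frame(-A,np.radians(-60)))"
```

```text
t 6.5 shift mm [221.674  206.3018  19.0627] rv [ 0.0623 -0.3897  0.4888] q [-0.0388 -0.0924 -0.606   0.6762 -0.2214 -2.6376] F [-1.2842  0.061  -2.7909] [0.3536 0.5077 0.0505]
time: 7.0
tool_pos: [0.4444, -0.1175, 0.2954]
tcp_rot: [0.894, -0.438, 0.089, -0.033]
force: [0.5, -0.3, -2.6]
grip_width: 0.0327
t 7.0 shift mm [165.9124  54.3404   2.5258] rv [ 0.0233 -0.1089  0.1446] q [-0.4772  0.0128 -0.2491  1.1324  0.0695 -2.7007] F [ 0.4739 -0.2547 -2.6286] [0.0234 0.274  0.0308]
```

```bash
P="python3 -m pendant"
$P '[{"x":40,"y":13,"z":0,"rx":0.006,"ry":-0.03,"rz":0.04,"grip":20},{"x":80,"y":26,"z":0,"rx":0.012,"ry":-0.06,"rz":0.08,"grip":20},{"x":120,"y":40,"z":0,"rx":0.018,"ry":-0.09,"rz":0.12,"grip":20},{"x":166,"y":54,"z":2,"rx":0.023,"ry":-0.109,"rz":0.145,"grip":20},{"x":166,"y":54,"z":2,"rx":0.023,"ry":-0.109,"rz":0.145,"grip":20}]'
python3 - <<'E'
from h import *
L=.17;A=FX*np.sin(L)+np.array([0,0,np.cos(L)])
goal(PILOT+A*.275,frame(-A,np.radians(-60)))
t=capture("top");s=capture("side")
cv2.imwrite("pics/s_h.png",s["image"]);cv2.imwrite("pics/t_h.png",t["image"])
st=state();z=R.from_quat(st["tcp_rot"]).as_matrix()[:,2]
for c in(t,s):print([proj(c,p) for p in(st["tool_pos"],st["tool_pos"]+.095*z,PILOT+A*.036)])
a=np.hstack([cv2.resize(t["image"][190:290,365:465],(400,400),interpolation=2),cv2.resize(s["image"][100:240,250:390],(400,400),interpolation=2)])
cv2.imwrite("pics/hov.png",a)
E
```

```text
time: 7.5
tool_pos: [0.5038, -0.2875, 0.304]
tcp_rot: [0.862, -0.501, 0.041, -0.073]
force: [-0.1, 1.6, -3.9]
grip_width: 0.0325
t 7.5 shift mm [-5.7073 -1.8574 -2.7831] rv [ 0.0019  0.0026 -0.0056] q [-0.7336  0.3033  0.1436  1.3613  0.1606 -2.8187] F [-0.0921  1.5538 -3.941 ] [-0.0016  0.2679  0.0227]
[array([459.8751, 234.1548]), array([445.5515, 231.7989]), array([427.4563, 228.6878])]
[array([331.7922,  96.1079]), array([323.4656, 139.4478]), array([311.6128, 199.6669])]
```

View pics/hov.png

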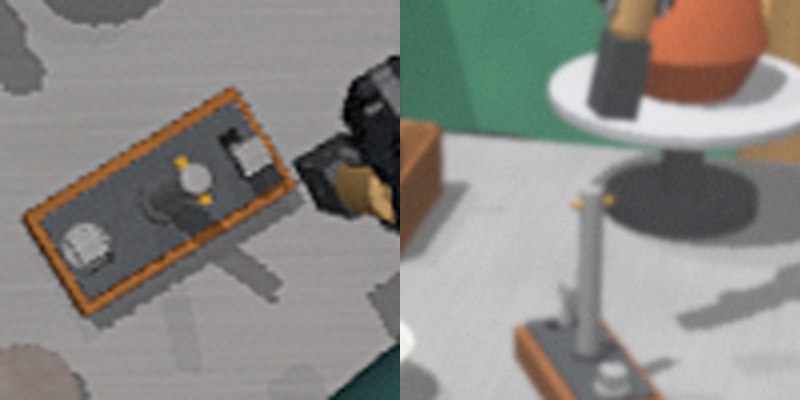

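Run:
```python
from h import *
t=capture("top");s=capture("side");st=state();M=R.from_quat(st["tcp_rot"]).as_matrix();p=st["tool_pos"]
print(p)
for n,c,f in(("side",s,lambda q:((q[0]-250+.5)*400/140-.5+400,(q[1]-100+.5)*400/140-.5)),("top",t,lambda q:((q[0]-365+.5)*4-.5,(q[1]-190+.5)*4-.5))):
    for nm,d in(("mouth",.095),("bodytop",.033)):
        print(n,nm,[np.round(f(proj(c,p+M@[a*.0155,b*.0155,d]))) for a,b in((1,1),(1,-1),(-1,-1),(-1,1),(0,0))])
h=s["image"][95:150,310:345].astype(int)
g=cv2.cvtColor(s["image"],cv2.COLOR_BGR2HSV)[95:150,310:345]
m=(g[...,2]<100)&(g[...,1]<60)
for r in m:print(''.join('#' if v else '.' for v in r))
g=cv2.cvtColor(t["image"],cv2.COLOR_BGR2HSV)[215:250,430:470]
for r in g:print(''.join('o' if v[1]>90 else('%x'%(v[2]//17)) for v in r))
```

```text
[ 0.5022 -0.2813  0.3068]
side mouth [array([622., 107.]), array([585., 105.]), array([599., 118.]), array([637., 121.]), array([611., 113.])]
side bodytop [array([638.,  28.]), array([600.,  25.]), array([614.,  37.]), array([653.,  40.]), array([626.,  33.])]
top mouth [array([360., 179.]), array([331., 129.]), array([282., 159.]), array([311., 209.]), array([321., 169.])]
top bodytop [array([398., 185.]), array([368., 133.]), array([316., 165.]), array([346., 217.]), array([357., 175.])]
.........#####..................#..
.........####...................#.#
.........####...................#.#
.........####..................##.#
..........###..................##.#
..........##...................#..#
...........#...................#.##
..............................##...
..............................##...
...................................
...................................
...................................
...................................
...................................
...................................
...........##......................
...........###..............
[... 2110 characters left out ...]
111
33333ooo1112134555oooooooooo011111o11112
333333oo212221355oooooooooo1o11111111o12
33333oooo22222235oooooooooooooo1111o1112
3344ooooo12222235ooooooooooooo1o11111112
33oooooo541112223ooooooooooooooo1o121122
ooooooo56521221135oooooooooooooo11111122
ooooo5666631121223ooooooooooooo1o10o1222
oooo45556665112212oooooooooooooo12111123
oo46555566881122222ooooooooooooo11111123
56555555679851222222oooooooooooo1oo11123
5555556679998432111233oooooooooooo121023
655557899888999754333345654oooo3o1o11123
5556788999899899998756899986ooooo1o11o13
55798989888889889999999888985o0oo1111o22
67998888889889888999999889998332o1o1o111
989989888989989888888888888886542o111111
9999899999998898999988888989999951o1110o
```

Predicted and observed driver corners agree to 1 or 2 px, but the arm was still settling. The head also matches the prediction for a lean of 0.17 to within 0.3 px. I'll descend to about 12 mm above the head, settle, and check there.

```bash
P="python3 -m pendant"
cat >> h.py <<'E'
def up(d,L=.17,dy=0,dx=0,yaw=-60):
    A=FX*np.sin(L)+np.array([0,0,np.cos(L)]);goal(PILOT+A*d+FX*dx+FY*dy,frame(-A,np.radians(yaw)))
E
python3 -c "
from h import *
up(.275);up(.145)"
$P '[{"x":0,"y":0,"z":30,"rx":0,"ry":0,"rz":0,"grip":20},{"x":0,"y":0,"z":60,"rx":0,"ry":0,"rz":0,"grip":20},{"x":0,"y":0,"z":90,"rx":0,"ry":0,"rz":0,"grip":20},{"x":0,"y":0,"z":100,"rx":0,"ry":0,"rz":0,"grip":20},{"x":0,"y":0,"z":100,"rx":0,"ry":0,"rz":0,"grip":20}]'
$P '[{"x":0,"y":0,"z":0,"rx":0,"ry":0,"rz":0,"grip":20},{"x":0,"y":0,"z":0,"rx":0,"ry":0,"rz":0,"grip":20}]'
python3 -c "
from h import *
up(.145)"
```

```text
t 7.7 shift mm [ 0.5452  0.2343 -0.2952] rv [ 0.0008  0.0013 -0.0004] q [-0.7276  0.293   0.136   1.3613  0.161  -2.8174] F [ 0.0744  0.5133 -2.3934] [-0.1251  0.2672  0.0153]
t 7.7 shift mm [  0.708    0.1331 129.7046] rv [ 0.0008  0.0013 -0.0004] q [-0.7276  0.293   0.136   1.3613  0.161  -2.8174] F [ 0.0744  0.5133 -2.3934] [-0.1251  0.2672  0.0153]
time: 8.2
tool_pos: [0.5162, -0.2715, 0.2078]
tcp_rot: [0.863, -0.498, 0.041, -0.074]
force: [-0.1, -0.4, -2.3]
grip_width: 0.0324
time: 8.4
tool_pos: [0.5165, -0.2717, 0.2093]
tcp_rot: [0.863, -0.498, 0.042, -0.073]
force: [0.0, -0.6, -2.7]
grip_width: 0.0328
t 8.4 shift mm [ 1.6693  0.6914 30.7276] rv [0.0006 0.0009 0.0011] q [-0.6975  0.3283 -0.0765  1.1084  0.1593 -2.7884] F [ 0.0009 -0.6191 -2.6746] [-0.137   0.1637 -0.0196]
```

```bash
P="python3 -m pendant"
$P '[{"x":1,"y":0,"z":10,"rx":0,"ry":0,"rz":0,"grip":20},{"x":1.7,"y":0.7,"z":20,"rx":0,"ry":0,"rz":0,"grip":20},{"x":1.7,"y":0.7,"z":30,"rx":0,"ry":0,"rz":0,"grip":20},{"x":1.7,"y":0.7,"z":30,"rx":0,"ry":0,"rz":0,"grip":20},{"x":1.7,"y":0.7,"z":30,"rx":0,"ry":0,"rz":0,"grip":20}]' >/dev/null
python3 - <<'E'
from h import *
up(.145)
st=state();M=R.from_quat(st["tcp_rot"]).as_matrix();p=st["tool_pos"]
t=capture("top");s=capture("side")
L=.17;A=FX*np.sin(L)+np.array([0,0,np.cos(L)])
im=[]
for c,(x,y,w) in((t,(400,200,50)),(s,(280,140,80))):
    k=400/w;i=cv2.resize(c["image"][y:y+w,x:x+w],(400,400),interpolation=2)
    for d,col in((.095,(0,255,255)),(.033,(0,255,0))):
        for a,b in((1,1),(1,-1),(-1,-1),(-1,1)):
            q=proj(c,p+M@[a*.0155,b*.0155,d]);cv2.circle(i,(int((q[0]-x+.5)*k),int((q[1]-y+.5)*k)),3,col,-1)
    for a,b in((1,1),(1,-1),(-1,-1),(-1,1)):
        q=proj(c,PILOT+A*.036+M@[a*.009,b*.009,0]);cv2.circle(i,(int((q[0]-x+.5)*k),int((q[1]-y+.5)*k)),3,(0,0,255),-1)
    im.append(i)
cv2.imwrite("pics/near.png",np.hstack(im))
E
```

```text
t 8.9 shift mm [ 0.1349 -0.1321  0.3489] rv [0.001  0.0017 0.001 ] q [-0.6911  0.3498 -0.1278  1.0355  0.1589 -2.7821] F [ 0.3264 -0.6375 -2.6413] [-0.1264  0.2422 -0.0194]
```

View pics/near.png

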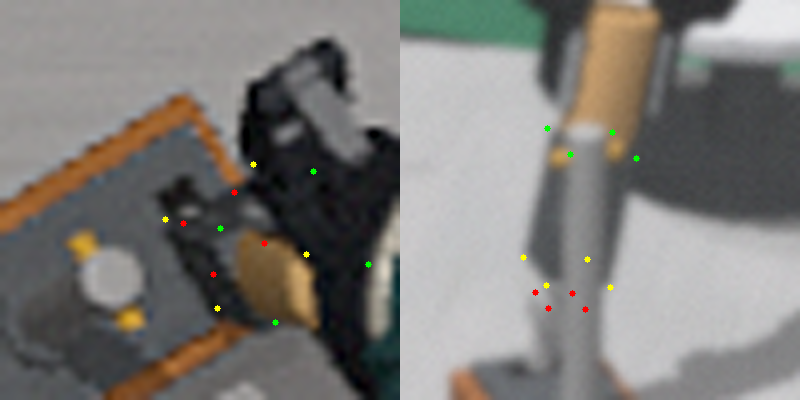

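The predicted mouth corners fall within about 1 mm of the driver edges in the side view, and the head sits right below it. I'll descend gently and watch the force.

```bash
P="python3 -m pendant"
$P '[{"x":0,"y":0,"z":4,"rx":0,"ry":0,"rz":0,"grip":20},{"x":0,"y":0,"z":8,"rx":0,"ry":0,"rz":0,"grip":20},{"x":0,"y":0,"z":12,"rx":0,"ry":0,"rz":0,"grip":20},{"x":0,"y":0,"z":15,"rx":0,"ry":0,"rz":0,"grip":20},{"x":0,"y":0,"z":17,"rx":0,"ry":0,"rz":0,"grip":20}]'
python3 -c "
from h import *
up(.131)"
$P '[{"x":0,"y":0,"z":2,"rx":0,"ry":0,"rz":0,"grip":20},{"x":0,"y":0,"z":4,"rx":0,"ry":0,"rz":0,"grip":20},{"x":0,"y":0,"z":4,"rx":0,"ry":0,"rz":0,"grip":20}]'
python3 -c "
from h import *
up(.131)"
```

```text
time: 9.5
tool_pos: [0.5241, -0.27, 0.1637]
tcp_rot: [0.863, -0.498, 0.043, -0.073]
force: [-7.5, -0.6, 20.8]
grip_width: 0.0326
t 9.5 shift mm [-0.6376  0.2672 -1.4779] rv [ 0.0001 -0.0008  0.0013] q [-0.6864  0.3608 -0.155   0.9937  0.1586 -2.7771] F [-7.519  -0.6231 20.8498] [0.194  0.9905 0.1307]
time: 9.8
tool_pos: [0.5254, -0.2705, 0.1628]
tcp_rot: [0.863, -0.498, 0.045, -0.073]
force: [-12.5, 2.5, 36.9]
grip_width: 0.0327
t 9.8 shift mm [-1.7428  0.9782 -2.5039] rv [-0.0015 -0.0055  0.0017] q [-0.6856  0.3605 -0.1584  0.9855  0.1584 -2.7759] F [-12.5098   2.4545  36.9435] [1.0628 1.883  0.3505]
```

```bash
P="python3 -m pendant"
$P '[{"x":-1,"y":0,"z":-4,"rx":0,"ry":0,"rz":0,"grip":20},{"x":-3.7,"y":1,"z":-5,"rx":0,"ry":0,"rz":0,"grip":20},{"x":-3.7,"y":1,"z":-5,"rx":0,"ry":0,"rz":0,"grip":20}]'
python3 -c "
from h import *
up(.131)"
$P '[{"x":0,"y":0,"z":2,"rx":0,"ry":0,"rz":0,"grip":20},{"x":0,"y":0,"z":4,"rx":0,"ry":0,"rz":0,"grip":20},{"x":0,"y":0,"z":6,"rx":0,"ry":0,"rz":0,"grip":20},{"x":0,"y":0,"z":7,"rx":0,"ry":0,"rz":0,"grip":20}]'
python3 -c "
from h import *
up(.131)"
```

```text
time: 10.1
tool_pos: [0.5216, -0.2679, 0.1673]
tcp_rot: [0.863, -0.498, 0.045, -0.073]
force: [0.0, 0.4, -3.9]
grip_width: 0.0327
t 10.1 shift mm [ 2.3925 -0.1946  2.2828] rv [-0.0013 -0.005   0.0016] q [-0.6863  0.3505 -0.1612  0.9933  0.1584 -2.7766] F [ 0.002   0.3883 -3.8642] [-0.1556  0.2083 -0.0351]
time: 10.5
tool_pos: [0.5235, -0.2683, 0.1629]
tcp_rot: [0.863, -0.498, 0.047, -0.072]
force: [-13.3, 2.3, 41.3]
grip_width: 0.0328
t 10.5 shift mm [ 1.1578  0.4653 -2.3418] rv [-0.0028 -0.0092  0.002 ] q [-0.6846  0.3535 -0.1697  0.9771  0.1582 -2.7745] F [-13.286    2.2988  41.3106] [1.0232 1.6948 0.3156]
```

It's catching on the rim in the same way after a 2.4 mm shift. I'll lift, settle, and measure the held mouth properly.

```bash
P="python3 -m pendant"
$P '[{"x":0,"y":0,"z":-25,"rx":0,"ry":0,"rz":0,"grip":20},{"x":0,"y":0,"z":-55,"rx":0,"ry":0,"rz":0,"grip":20},{"x":0,"y":0,"z":-90,"rx":0,"ry":0,"rz":0,"grip":20},{"x":0,"y":0,"z":-120,"rx":0,"ry":0,"rz":0,"grip":20},{"x":0,"y":0,"z":-120,"rx":0,"ry":0,"rz":0,"grip":20}]' >/dev/null
$P '[{"x":0,"y":0,"z":0,"rx":0,"ry":0,"rz":0,"grip":20},{"x":0,"y":0,"z":0,"rx":0,"ry":0,"rz":0,"grip":20},{"x":0,"y":0,"z":0,"rx":0,"ry":0,"rz":0,"grip":20}]'
python3 - <<'E'
from h import *
st=state();M=R.from_quat(st["tcp_rot"]).as_matrix();p=st["tool_pos"]
print(p,M)
t=capture("top");s=capture("side")
cv2.imwrite("pics/t2.png",t["image"]);cv2.imwrite("pics/s2.png",s["image"])
L=.17;A=FX*np.sin(L)+np.array([0,0,np.cos(L)])
im=[]
for c,(x,y,w) in((t,(415,205,50)),(s,(290,90,70))):
    k=400/w;i=cv2.resize(c["image"][y:y+w,x:x+w],(400,400),interpolation=2)
    for d,col in((.095,(0,255,255)),(.033,(0,255,0))):
        for a,b in((1,1),(1,-1),(-1,-1),(-1,1)):
            q=proj(c,p+M@[a*.0155,b*.0155,d]);P=(int((q[0]-x+.5)*k),int((q[1]-y+.5)*k));print(a,b,d,P);cv2.circle(i,P,2,col,-1)
    for a,b in((1,1),(1,-1),(-1,-1),(-1,1)):
        q=proj(c,PILOT+A*.036+M@[a*.009,b*.009,0]);cv2.circle(i,(int((q[0]-x+.5)*k),int((q[1]-y+.5)*k)),2,(0,0,255),-1)
    im.append(np.clip(i*1.5,0,255).astype(np.uint8))
cv2.imwrite("pics/hov2.png",np.hstack(im))
E
```

```text
time: 11.3
tool_pos: [0.5056, -0.2783, 0.2829]
tcp_rot: [0.863, -0.498, 0.049, -0.072]
force: [-0.4, -0.1, -2.3]
grip_width: 0.0327
[ 0.5056 -0.2783  0.2829] [[ 0.5001 -0.8518  0.1557]
 [-0.8659 -0.4944  0.0761]
 [ 0.0122 -0.1729 -0.9849]]
1 1 0.095 (292, 229)
1 -1 0.095 (236, 133)
-1 -1 0.095 (140, 192)
-1 1 0.095 (196, 289)
1 1 0.033 (363, 244)
1 -1 0.033 (304, 143)
-1 -1 0.033 (203, 205)
-1 1 0.033 (262, 307)
1 1 0.095 (203, 331)
1 -1 0.095 (128, 326)
-1 -1 0.095 (155, 355)
-1 1 0.095 (231, 360)
1 1 0.033 (235, 177)
1 -1 0.033 (159, 170)
-1 -1 0.033 (187, 197)
-1 1 0.033 (264, 203)
```

View pics/hov2.png

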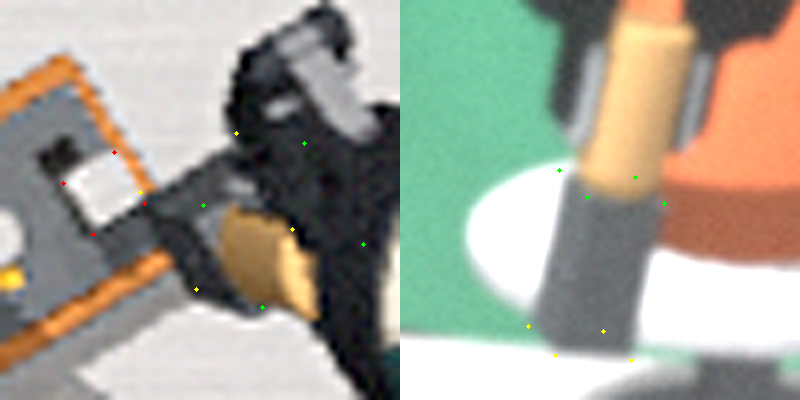

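The top view is now clear. The head matches the prediction, with corners near (63,183) and (144,203) in the crop. The held mouth sits about 2 mm further along foot +x than assumed, about 0.7 mm along +y, and is yawed about 2° counter-clockwise. I'll correct for these and retry.

```bash
P="python3 -m pendant"
python3 -c "
from h import *
up(.145,dx=-.0022,dy=-.0007,yaw=-62)"
```

```text
t 11.4 shift mm [ -0.691  -1.163 106.14 ] rv [-0.0041 -0.0123  0.0367] q [-0.7195  0.287   0.0631  1.2787  0.1605 -2.8097] F [ 1.4633 -0.046  -2.8595] [-0.1474  0.2603  0.0234]
```

```bash
P="python3 -m pendant"
$P '[{"x":-0.7,"y":-1.2,"z":30,"rx":-0.004,"ry":-0.012,"rz":0.037,"grip":20},{"x":-0.7,"y":-1.2,"z":60,"rx":-0.004,"ry":-0.012,"rz":0.037,"grip":20},{"x":-0.7,"y":-1.2,"z":90,"rx":-0.004,"ry":-0.012,"rz":0.037,"grip":20},{"x":-0.7,"y":-1.2,"z":106,"rx":-0.004,"ry":-0.012,"rz":0.037,"grip":20},{"x":-0.7,"y":-1.2,"z":106,"rx":-0.004,"ry":-0.012,"rz":0.037,"grip":20}]'>/dev/null
$P '[{"x":0,"y":0,"z":0,"rx":0,"ry":0,"rz":0,"grip":20},{"x":0,"y":0,"z":0,"rx":0,"ry":0,"rz":0,"grip":20}]'>/dev/null
python3 -c "
from h import *
up(.131,dx=-.0022,dy=-.0007,yaw=-62)"
```

```text
t 12.1 shift mm [ 1.14   -0.4508 12.4094] rv [ 0.0013  0.0032 -0.0004] q [-0.6864  0.351  -0.1313  1.0314  0.159  -2.7417] F [ 0.1928  0.1258 -2.363 ] [-0.1081  0.1881 -0.0545]
```

```bash
P="python3 -m pendant"
$P '[{"x":1,"y":-0.5,"z":4,"rx":0,"ry":0,"rz":0,"grip":20},{"x":1.1,"y":-0.5,"z":8,"rx":0,"ry":0,"rz":0,"grip":20},{"x":1.1,"y":-0.5,"z":12,"rx":0,"ry":0,"rz":0,"grip":20},{"x":1.1,"y":-0.5,"z":15,"rx":0,"ry":0,"rz":0,"grip":20},{"x":1.1,"y":-0.5,"z":17,"rx":0,"ry":0,"rz":0,"grip":20}]'
python3 -c "
from h import *
up(.131,dx=-.0022,dy=-.0007,yaw=-62)"
```

```text
time: 12.6
tool_pos: [0.5263, -0.2687, 0.163]
tcp_rot: [0.854, -0.513, 0.042, -0.074]
force: [-13.3, -0.6, 42.0]
grip_width: 0.0327
t 12.6 shift mm [-1.277   0.5883 -2.1882] rv [ 0.0001 -0.0014 -0.0001] q [-0.6819  0.3627 -0.1539  0.9917  0.158  -2.7367] F [-13.3063  -0.5914  41.9764] [0.4134 1.9951 0.1795]
```

```bash
P="python3 -m pendant"
for x in 1 2 3; do
$P '[{"x":-1.3,"y":0.2,"z":-1.5,"rx":0,"ry":0,"rz":0,"grip":20},{"x":-2.2,"y":0.4,"z":-1.5,"rx":0,"ry":0,"rz":0,"grip":20},{"x":-2.2,"y":0.4,"z":0.5,"rx":0,"ry":0,"rz":0,"grip":20},{"x":-2.2,"y":0.4,"z":1,"rx":0,"ry":0,"rz":0,"grip":20}]' | grep force
python3 -c "
from h import *
up(.131,dx=-.0022,dy=-.0007,yaw=-62)"; done
```

```text
force: [-6.8, -0.0, 26.5]
t 13.0 shift mm [-0.3017  0.6903 -1.525 ] rv [-0.0009 -0.0052  0.0001] q [-0.681   0.3585 -0.1589  0.9869  0.1574 -2.7354] F [-6.841  -0.0193 26.509 ] [-0.0733  0.9676  0.0206]
force: [-7.2, -1.3, 25.1]
t 13.4 shift mm [ 1.0121  0.7087 -1.3065] rv [-0.0017 -0.0079  0.0004] q [-0.68    0.3547 -0.1645  0.982   0.157  -2.7342] F [-7.2355 -1.2701 25.0717] [-0.0986  0.9885  0.0278]
force: [-7.9, -0.9, 23.1]
t 13.8 shift mm [ 2.4144  0.626  -1.2736] rv [-0.0023 -0.0104  0.0005] q [-0.6789  0.3511 -0.1702  0.9772  0.1565 -2.7329] F [-7.9312 -0.9056 23.1224] [-0.1039  1.0353  0.0258]
```

```bash
P="python3 -m pendant"
$P '[{"x":0,"y":0,"z":-25,"rx":0,"ry":0,"rz":0,"grip":20},{"x":0,"y":0,"z":-55,"rx":0,"ry":0,"rz":0,"grip":20},{"x":0,"y":0,"z":-90,"rx":0,"ry":0,"rz":0,"grip":20},{"x":0,"y":0,"z":-120,"rx":0,"ry":0,"rz":0,"grip":20},{"x":0,"y":0,"z":-120,"rx":0,"ry":0,"rz":0,"grip":20}]' >/dev/null
$P '[{"x":0,"y":0,"z":0,"rx":0,"ry":0,"rz":0,"grip":20},{"x":0,"y":0,"z":0,"rx":0,"ry":0,"rz":0,"grip":20},{"x":0,"y":0,"z":0,"rx":0,"ry":0,"rz":0,"grip":20}]'>/dev/null
python3 - <<'E'
from h import *
up(.248,dx=-.0022,dy=-.0007,yaw=-62)
st=state();M=R.from_quat(st["tcp_rot"]).as_matrix();p=st["tool_pos"]
t=capture("top");s=capture("side")
L=.17;A=FX*np.sin(L)+np.array([0,0,np.cos(L)])
x,y,w=415,210,40;k=15
acc=np.mean([capture("top")["image"].astype(float) for _ in range(4)],0)
i=cv2.resize(np.clip(acc[y:y+w,x:x+w]*1.8,0,255).astype(np.uint8),(600,600),interpolation=2)
for d,col in((.095,(0,255,255)),(.033,(0,255,0))):
    for a,b in((1,1),(1,-1),(-1,-1),(-1,1)):
        q=proj(t,p+M@[a*.0155,b*.0155,d]);P=(int((q[0]-x+.5)*k),int((q[1]-y+.5)*k));print(a,b,d,P);cv2.circle(i,P,2,col,-1)
for a,b in((1,1),(1,-1),(-1,-1),(-1,1)):
    q=proj(t,PILOT+A*.036+M@[a*.009,b*.009,0]);P=(int((q[0]-x+.5)*k),int((q[1]-y+.5)*k));print(P);cv2.circle(i,P,2,(0,0,255),-1)
cv2.imwrite("pics/hov3.png",i)
E
```

```text
t 14.6 shift mm [3.1272 0.6781 3.1261] rv [-0.003  -0.012   0.0008] q [-0.7134  0.2851  0.0616  1.2786  0.1589 -2.7677] F [-0.9917 -0.071  -2.921 ] [-0.1194  0.2196 -0.0363]
1 1 0.095 (526, 356)
1 -1 0.095 (427, 171)
-1 -1 0.095 (242, 276)
-1 1 0.095 (342, 461)
1 1 0.033 (658, 384)
1 -1 0.033 (554, 189)
-1 -1 0.033 (359, 300)
-1 1 0.033 (464, 495)
(269, 309)
(216, 210)
(119, 266)
(172, 364)
```

View pics/hov3.png

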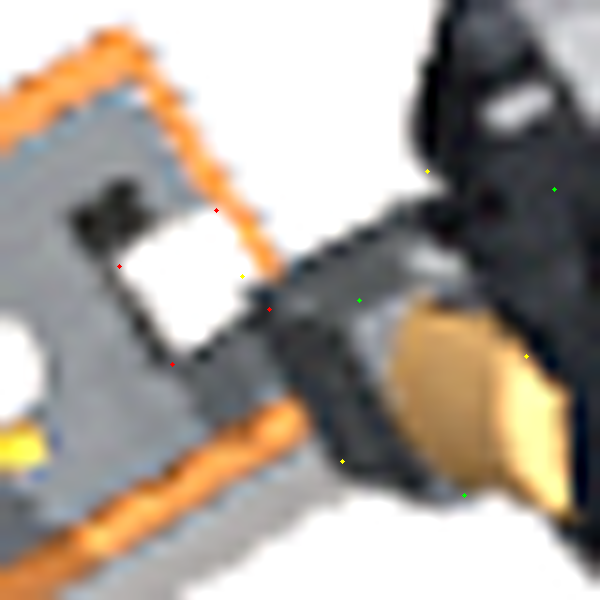

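The averaged view shows the mouth's left edge running (268,305)–(350,480), against a predicted (242,276)–(342,461). At the body top the offset is much smaller. So the driver hangs tilted in the jaws by about 0.05 rad, with the mouth towards foot +x and about 4 mm off. I'll tilt the tool to compensate and retry.

```bash
P="python3 -m pendant"
cat >> h.py <<'E'
def up2(d,L=.16,T=.05,dx=0,dy=0,yaw=-62):
    A=FX*np.sin(L)+np.array([0,0,np.cos(L)]);B=FX*np.sin(L+T)+np.array([0,0,np.cos(L+T)])
    goal(PILOT+A*d+FX*dx+FY*dy,frame(-B,np.radians(yaw)))
E
python3 -c "
from h import *
up2(.155)"
```

```text
t 14.9 shift mm [ 2.2103  1.8562 96.8402] rv [ 0.0363 -0.015   0.0009] q [-0.7136  0.2843  0.0632  1.2793  0.159  -2.7677] F [ 0.0438 -0.4907 -2.7466] [-0.0948  0.1913  0.0106]
```

```bash
P="python3 -m pendant"
$P '[{"x":2,"y":1.9,"z":30,"rx":0.036,"ry":-0.015,"rz":0,"grip":20},{"x":2.2,"y":1.9,"z":60,"rx":0.036,"ry":-0.015,"rz":0,"grip":20},{"x":2.2,"y":1.9,"z":90,"rx":0.036,"ry":-0.015,"rz":0,"grip":20},{"x":2.2,"y":1.9,"z":97,"rx":0.036,"ry":-0.015,"rz":0,"grip":20},{"x":2.2,"y":1.9,"z":97,"rx":0.036,"ry":-0.015,"rz":0,"grip":20}]'>/dev/null
$P '[{"x":0,"y":0,"z":0,"rx":0,"ry":0,"rz":0,"grip":20},{"x":0,"y":0,"z":0,"rx":0,"ry":0,"rz":0,"grip":20}]'>/dev/null
python3 -c "
from h import *
up2(.131)"
```

```text
t 15.6 shift mm [-0.2106  1.4171 24.8462] rv [ 0.0002 -0.0004  0.0012] q [-0.709   0.3335 -0.1289  1.0375  0.1976 -2.7634] F [ 0.1898  0.3627 -2.8269] [-0.092   0.31   -0.0249]
```

```bash
P="python3 -m pendant"
$P '[{"x":-0.2,"y":0.3,"z":8,"rx":0,"ry":0,"rz":0,"grip":20},{"x":-0.2,"y":0.8,"z":16,"rx":0,"ry":0,"rz":0,"grip":20},{"x":-0.2,"y":1.2,"z":22,"rx":0,"ry":0,"rz":0,"grip":20},{"x":-0.2,"y":1.4,"z":26,"rx":0,"ry":0,"rz":0,"grip":20},{"x":-0.2,"y":1.5,"z":28,"rx":0,"ry":0,"rz":0,"grip":20}]'
python3 -c "
from h import *
up2(.131)"
```

```text
time: 16.1
tool_pos: [0.5252, -0.2695, 0.1634]
tcp_rot: [0.853, -0.511, 0.052, -0.091]
force: [-12.1, -0.5, 30.1]
grip_width: 0.0329
t 16.1 shift mm [-0.7277  0.0494 -1.9735] rv [ 0.0002 -0.003   0.0014] q [-0.7016  0.3516 -0.1766  0.9677  0.1961 -2.7556] F [-12.1137  -0.4982  30.0556] [0.078  2.0506 0.3708]
```

```bash
P="python3 -m pendant"
for x in 1 2 3; do
$P '[{"x":-1,"y":1,"z":-2,"rx":0,"ry":0,"rz":0,"grip":20},{"x":-1.5,"y":1.7,"z":-1.5,"rx":0,"ry":0,"rz":0,"grip":20},{"x":-1.5,"y":1.7,"z":0,"rx":0,"ry":0,"rz":0,"grip":20},{"x":-1.5,"y":1.7,"z":1,"rx":0,"ry":0,"rz":0,"grip":20},{"x":-1.5,"y":1.7,"z":1,"rx":0,"ry":0,"rz":0,"grip":20}]' | grep force
python3 -c "
from h import *
up2(.131)"; done
```

```text
force: [-7.6, -0.5, 20.2]
t 16.6 shift mm [-0.1329 -1.186  -1.6169] rv [-0.0007 -0.0059  0.0018] q [-0.7032  0.3479 -0.1824  0.9629  0.196  -2.757 ] F [-7.6098 -0.5049 20.178 ] [0.0416 0.9891 0.0967]
force: [-7.2, -0.0, 19.6]
t 17.1 shift mm [ 0.5681 -2.5551 -1.4585] rv [-0.0014 -0.0083  0.0019] q [-0.7049  0.3444 -0.1885  0.9581  0.1958 -2.7583] F [-7.172  -0.037  19.6472] [0.0658 0.9372 0.1476]
force: [-7.1, -0.3, 19.6]
t 17.6 shift mm [ 1.403  -3.9623 -1.4708] rv [-0.0018 -0.0105  0.0021] q [-0.7065  0.3411 -0.1948  0.9533  0.1956 -2.7597] F [-7.0914 -0.256  19.6402] [0.0841 1.0224 0.1009]
```

Still riding on the head. I'll lift, tilt for a clearer look, and measure the driver's silhouettes against the first pictures.

```bash
P="python3 -m pendant"
$P '[{"x":0,"y":0,"z":-25,"rx":0,"ry":0,"rz":0,"grip":20},{"x":0,"y":0,"z":-60,"rx":0,"ry":0,"rz":0,"grip":20},{"x":0,"y":0,"z":-100,"rx":0,"ry":0,"rz":0,"grip":20},{"x":0,"y":0,"z":-130,"rx":0.1,"ry":0,"rz":0,"grip":20},{"x":0,"y":0,"z":-130,"rx":0.2,"ry":0,"rz":0,"grip":20}]' >/dev/null
$P '[{"x":0,"y":0,"z":0,"rx":0.1,"ry":0,"rz":0,"grip":20},{"x":0,"y":0,"z":0,"rx":0.1,"ry":0,"rz":0,"grip":20},{"x":0,"y":0,"z":0,"rx":0.1,"ry":0,"rz":0,"grip":20},{"x":0,"y":0,"z":0,"rx":0.1,"ry":0,"rz":0,"grip":20}]'>/dev/null
python3 - <<'E'
from h import *
st=state();M=R.from_quat(st["tcp_rot"]).as_matrix();p=st["tool_pos"];print(p,M[:,2])
L=.17;A=FX*np.sin(L)+np.array([0,0,np.cos(L)]);H=np.c_[FX,FY,[0,0,0]]
im=[]
for n,(x,y,w) in(("top",(415,205,50)),("side",(270,70,100))):
    cs=[capture(n) for _ in range(4)];c=cs[0];acc=np.mean([q["image"].astype(float) for q in cs],0)
    k=400/w;cr=acc[y:y+w,x:x+w]
    i=cv2.resize(np.clip(255*(cr/255)**.6,0,255).astype(np.uint8),(400,400),interpolation=2)
    cv2.imwrite(f"pics/{n}4.png",acc)
    def dot(P,col):
        q=proj(c,P);cv2.circle(i,(int((q[0]-x+.5)*k),int((q[1]-y+.5)*k)),1,col,-1)
    for d,col in((.095,(0,255,255)),(.033,(0,255,0))):
        for a,b in((1,1),(1,-1),(-1,-1),(-1,1)):dot(p+M@[a*.0155,b*.0155,d],col)
    for a,b in((1,1),(1,-1),(-1,-1),(-1,1)):dot(PILOT+A*.036+(FX*a*np.cos(L)+FY*b-np.array([0,0,a*np.sin(L)]))*.009,(0,0,255))
    im.append(i)
cv2.imwrite("pics/hov4.png",np.hstack(im))
E
```

```text
[ 0.4976 -0.2827  0.2933] [ 0.4373  0.2256 -0.8705][ WARN:0@6.261] global loadsave.cpp:1063 imwrite_ Unsupported depth image for selected encoder is fallbacked to CV_8U.
```

View pics/hov4.png

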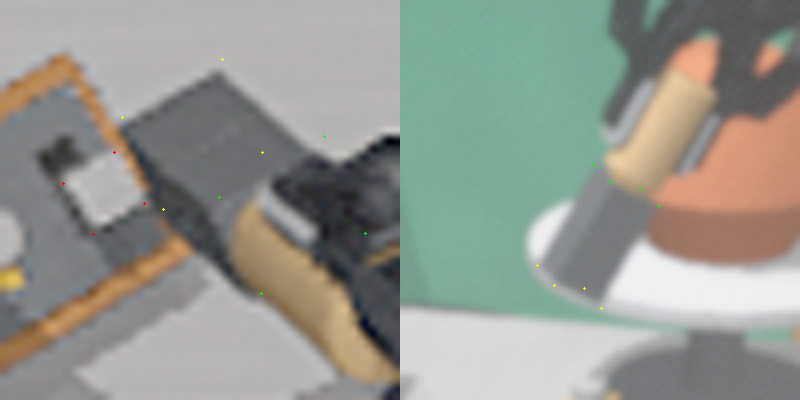

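The tilted view is clear. The mouth corners are at (126,131) and (218,72), against predicted (123,118) and (222,60), and the head is where predicted. So the mouth sits about 2–3 mm towards −x world. I also suspect that hard pressing drags the free-leaning screw along, so I'll re-aim and press lightly.

```bash
P="python3 -m pendant"
cat >> h.py <<'E'
def g(d,dx=-.0007,dy=.0015): up2(d,L=.165,T=.025,dx=dx,dy=dy)
E
python3 -c "
from h import *
g(.145)"
```

```text
t 18.9 shift mm [  1.1666  32.1727 113.4786] rv [-0.3265 -0.0143  0.0065] q [-0.8929  0.212  -0.0976  1.1473  0.5049 -2.9277] F [ 0.387   0.1376 -2.1996] [-0.3577  0.6579 -0.0477]
```

```bash
P="python3 -m pendant"
$P '[{"x":0,"y":6,"z":15,"rx":-0.11,"ry":-0.005,"rz":0.002,"grip":20},{"x":0,"y":14,"z":35,"rx":-0.22,"ry":-0.01,"rz":0.004,"grip":20},{"x":1,"y":22,"z":65,"rx":-0.326,"ry":-0.014,"rz":0.006,"grip":20},{"x":1.2,"y":29,"z":100,"rx":-0.326,"ry":-0.014,"rz":0.006,"grip":20},{"x":1.2,"y":31,"z":108,"rx":-0.326,"ry":-0.014,"rz":0.006,"grip":20}]'>/dev/null
$P '[{"x":0,"y":0,"z":0,"rx":0,"ry":0,"rz":0,"grip":20},{"x":0,"y":0,"z":0,"rx":0,"ry":0,"rz":0,"grip":20}]'>/dev/null
python3 -c "
from h import *
g(.132)"
```

```text
t 19.6 shift mm [ 1.4351 -0.242  16.1972] rv [0.0005 0.0038 0.0011] q [-0.6999  0.3451 -0.1298  1.0342  0.1795 -2.7559] F [ 0.458  -0.4891 -2.4936] [-0.1674  0.2145  0.0057]
```

```bash
P="python3 -m pendant"
$P '[{"x":1.4,"y":-0.3,"z":6,"rx":0,"ry":0.004,"rz":0,"grip":20},{"x":1.4,"y":-0.3,"z":11,"rx":0,"ry":0.004,"rz":0,"grip":20},{"x":1.4,"y":-0.3,"z":15,"rx":0,"ry":0.004,"rz":0,"grip":20},{"x":1.4,"y":-0.3,"z":17,"rx":0,"ry":0.004,"rz":0,"grip":20},{"x":1.4,"y":-0.3,"z":18,"rx":0,"ry":0.004,"rz":0,"grip":20}]'|grep force
python3 -c "
from h import *
g(.131)"
$P '[{"x":0,"y":0,"z":1,"rx":0,"ry":0,"rz":0,"grip":20},{"x":0,"y":0,"z":2,"rx":0,"ry":0,"rz":0,"grip":20}]'|grep force
python3 -c "
from h import *
g(.131)"
```

```text
force: [-2.9, -1.8, 6.2]
t 20.1 shift mm [-0.1154  0.0283 -0.5911] rv [ 0.0005 -0.0008  0.001 ] q [-0.694   0.3577 -0.16    0.9861  0.1774 -2.7491] F [-2.8987 -1.8105  6.2071] [-0.1302  0.6613  0.0073]
force: [-8.2, -1.0, 17.5]
t 20.3 shift mm [-0.5715  0.1893 -1.5069] rv [ 0.0002 -0.0025  0.0011] q [-0.6936  0.3581 -0.162   0.9819  0.177  -2.7485] F [-8.1921 -1.0349 17.4978] [0.0772 1.2011 0.1231]
```

```bash
P="python3 -m pendant"
for i in 1 2 3; do
$P '[{"x":-0.6,"y":1,"z":-3.5,"rx":0,"ry":0.002,"rz":0,"grip":20},{"x":-0.6,"y":1.8,"z":-3,"rx":0,"ry":0.002,"rz":0,"grip":20},{"x":-0.6,"y":1.8,"z":-1,"rx":0,"ry":0.002,"rz":0,"grip":20},{"x":-0.6,"y":1.8,"z":0,"rx":0,"ry":0.002,"rz":0,"grip":20},{"x":-0.6,"y":1.8,"z":0.5,"rx":0,"ry":0.002,"rz":0,"grip":20}]'|grep force
python3 -c "
from h import *
g(.131)"; done
```

```text
force: [1.3, -1.8, -1.9]
t 20.8 shift mm [-0.2088 -1.6057 -2.248 ] rv [ 0.0003 -0.0048  0.0011] q [-0.6956  0.3558 -0.1688  0.9757  0.1762 -2.7501] F [ 1.2978 -1.7678 -1.8532] [-0.6613 -0.0262 -0.0682]
force: [-6.1, 0.0, 18.8]
t 21.3 shift mm [-0.0867 -2.966  -1.5209] rv [-0.0008 -0.0087  0.0013] q [-0.6977  0.3517 -0.1743  0.9706  0.1758 -2.7518] F [-6.0984  0.0398 18.778 ] [0.4593 0.6525 0.1949]
force: [-0.0, 2.0, 11.9]
t 21.8 shift mm [ 0.11   -4.0859 -1.448 ] rv [-0.0026 -0.0118  0.0018] q [-0.6997  0.3485 -0.1801  0.9647  0.1764 -2.7536] F [-0.0241  1.9878 11.9233] [ 0.8291 -0.4755  0.2412]
```

At the first hop (dx ≈ +0.9, dy ≈ +1.7 mm) the mouth had gone past the head top with no axial force, so that's the spot. I'll go back there and press deeper.

```bash
P="python3 -m pendant"
$P '[{"x":0,"y":-1,"z":-4,"rx":0.002,"ry":0.008,"rz":0,"grip":20},{"x":0,"y":-2.5,"z":-4,"rx":0.003,"ry":0.01,"rz":0,"grip":20},{"x":0,"y":-2.5,"z":-2,"rx":0.003,"ry":0.01,"rz":0,"grip":20},{"x":0,"y":-2.5,"z":0,"rx":0.003,"ry":0.01,"rz":0,"grip":20},{"x":0,"y":-2.5,"z":2,"rx":0.003,"ry":0.01,"rz":0,"grip":20}]'|grep force
python3 -c "
from h import *
g(.131)"
```

```text
force: [0.4, 1.0, -2.3]
t 22.3 shift mm [ 0.2052 -1.4911 -3.8548] rv [-0.0059 -0.0214  0.0019] q [-0.6943  0.3456 -0.191   0.9454  0.1754 -2.7464] F [ 0.4278  0.9781 -2.2998] [ 0.1165 -0.2147  0.0236]
```

It's entering freely. Pushing on.

```bash
P="python3 -m pendant"
$P '[{"x":0,"y":0,"z":2,"rx":-0.003,"ry":-0.01,"rz":0,"grip":20},{"x":0,"y":0,"z":4,"rx":-0.005,"ry":-0.02,"rz":0,"grip":20},{"x":0,"y":0,"z":6,"rx":-0.005,"ry":-0.02,"rz":0,"grip":20},{"x":0,"y":0,"z":8,"rx":-0.005,"ry":-0.02,"rz":0,"grip":20}]'|grep force
python3 -c "
from h import *
g(.131)"
$P '[{"x":0,"y":0,"z":1,"rx":0,"ry":0,"rz":0,"grip":20},{"x":0,"y":0,"z":2,"rx":0,"ry":0,"rz":0,"grip":20},{"x":0,"y":0,"z":3,"rx":0,"ry":0,"rz":0,"grip":20}]'|grep force
python3 -c "
from h import *
g(.131)"
```

```text
force: [2.4, -1.2, 0.5]
t 22.7 shift mm [ -0.4786  -1.2428 -11.9261] rv [-0.0011 -0.002   0.0019] q [-0.6932  0.3653 -0.1813  0.9553  0.1784 -2.7489] F [ 2.3826 -1.1629  0.5151] [-0.425  -0.7703 -0.0981]
force: [0.5, -3.6, 7.8]
t 23.0 shift mm [ -0.6331  -1.2502 -14.7749] rv [-0.0012 -0.0025  0.0019] q [-0.6923  0.3675 -0.1859  0.9478  0.1781 -2.7479] F [ 0.5045 -3.5561  7.8488] [-0.4666 -0.2362 -0.0291]
```

The driver is seated about 14 mm deep with light force. Next I'll swing driver and screw upright about the pilot.

```bash
cat >> h.py <<'E'
def swing(th):
    s=state();Q=R.from_rotvec(-FY*th);goal(PILOT+Q.apply(s["tool_pos"]-PILOT),(Q*R.from_quat(s["tcp_rot"])).as_matrix())
E
python3 -c "
from h import *
swing(.033);swing(.066);swing(.1);swing(.132);swing(.165)"|cut -c1-90
```

```text
t 23.0 shift mm [-0.1242 -3.8254  0.1567] rv [-0.033   0.0011 -0.0001] q [-0.6923  0.3675 
t 23.0 shift mm [-0.2485 -7.6435  0.4396] rv [-0.066   0.0021 -0.0002] q [-0.6923  0.3675 
t 23.0 shift mm [ -0.3766 -11.5653   0.8627] rv [-0.0999  0.0032 -0.0003] q [-0.6923  0.36
t 23.0 shift mm [ -0.4969 -15.2413   1.3825] rv [-0.1319  0.0043 -0.0003] q [-0.6923  0.36
t 23.0 shift mm [ -0.6206 -19.0127   2.0416] rv [-0.1649  0.0053 -0.0004] q [-0.6923  0.36
```

```bash
P="python3 -m pendant"
$P '[{"x":-0.1,"y":-2,"z":-0.3,"rx":-0.016,"ry":0,"rz":0,"grip":20},{"x":-0.1,"y":-3.8,"z":-0.3,"rx":-0.033,"ry":0.001,"rz":0,"grip":20},{"x":-0.2,"y":-5.7,"z":-0.2,"rx":-0.05,"ry":0.002,"rz":0,"grip":20},{"x":-0.2,"y":-7.6,"z":0,"rx":-0.066,"ry":0.002,"rz":0,"grip":20},{"x":-0.3,"y":-9.6,"z":0.2,"rx":-0.083,"ry":0.003,"rz":0,"grip":20}]'|grep force
python3 -c "
from h import *
swing(.04);swing(.088)"
```

```text
force: [-1.0, -3.1, -1.1]
t 23.5 shift mm [-0.1523 -4.6478  0.195 ] rv [-0.04    0.0013 -0.0001] q [-0.6402  0.395  -0.1264  1.0048  0.0963 -2.6996] F [-1.0394 -3.1446 -1.1093] [-1.0682  0.42   -0.0104]
t 23.5 shift mm [ -0.3353 -10.2093   0.6743] rv [-0.088   0.0029 -0.0002] q [-0.6402  0.395  -0.1264  1.0048  0.0963 -2.6996] F [-1.0394 -3.1446 -1.1093] [-1.0682  0.42   -0.0104]
```

```bash
P="python3 -m pendant"
$P '[{"x":-0.1,"y":-2.3,"z":0,"rx":-0.02,"ry":0,"rz":0,"grip":20},{"x":-0.15,"y":-4.6,"z":0.1,"rx":-0.04,"ry":0.001,"rz":0,"grip":20},{"x":-0.2,"y":-7,"z":0.2,"rx":-0.06,"ry":0.002,"rz":0,"grip":20},{"x":-0.3,"y":-9.3,"z":0.5,"rx":-0.08,"ry":0.003,"rz":0,"grip":20},{"x":-0.3,"y":-10.2,"z":0.7,"rx":-0.088,"ry":0.003,"rz":0,"grip":20}]'|grep force
$P '[{"x":0,"y":0,"z":0,"rx":0,"ry":0,"rz":0,"grip":20},{"x":0,"y":0,"z":0,"rx":0,"ry":0,"rz":0,"grip":20}]'|grep force
python3 - <<'E'
from h import *
st=state();M=R.from_quat(st["tcp_rot"]).as_matrix();p=st["tool_pos"];print(st["time"],p,p-PILOT,"zFX",-M[:,2]@FX,"zFY",-M[:,2]@FY,(p-PILOT)@FX,(p-PILOT)@FY,st["force"],st["joints"])
im=[]
for n,(x,y,w) in(("top",(405,195,50)),("side",(270,120,90))):
    cs=[capture(n) for _ in range(3)];c=cs[0];acc=np.mean([q["image"].astype(float) for q in cs],0)
    k=400/w;cr=acc[y:y+w,x:x+w]
    i=cv2.resize(np.clip(255*(cr/255)**.6,0,255).astype(np.uint8),(400,400),interpolation=2)
    def dot(P,col):
        q=proj(c,P);cv2.circle(i,(int((q[0]-x+.5)*k),int((q[1]-y+.5)*k)),1,col,-1)
    for d,col in((.095,(0,255,255)),(.033,(0,255,0))):
        for a,b in((1,1),(1,-1),(-1,-1),(-1,1)):dot(p+M@[a*.0155,b*.0155,d],col)
    im.append(i)
cv2.imwrite("pics/upr.png",np.hstack(im))
E
```

```text
force: [-2.1, -3.3, 3.7]
force: [-0.9, -2.6, 2.2]
24.2 [ 0.5445 -0.26    0.1526] [ 0.002  -0.0014  0.1166] zFX 0.017103672549577145 zFY -0.0032573355454756387 -0.0010613911171520897 0.0021724161425412413 [-0.8648 -2.5917  2.2232] [-0.5866  0.4314 -0.0593  1.0696  0.0139 -2.6487]
```

View pics/upr.png

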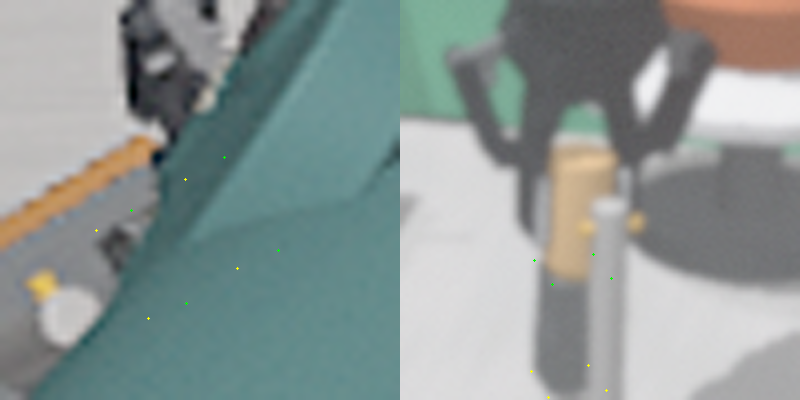

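The driver stands upright, the tool is within 0.017 rad of vertical, and the forces are small. The TCP is about 2 mm off the driver axis along tool x, which would make it wobble while turning. I'll open slightly, re-centre, square up and re-grip before turning.

```bash
P="python3 -m pendant"
$P '[{"x":0,"y":0,"z":0,"rx":0,"ry":0,"rz":0,"grip":42},{"x":0,"y":0,"z":0,"rx":0,"ry":0,"rz":0,"grip":42},{"x":0,"y":0,"z":0,"rx":0,"ry":0,"rz":0,"grip":42}]'
python3 - <<'E'
from h import *
st=state();p=st["tool_pos"]
goal([*(PILOT[:2]+FX*((p-PILOT)@FX)),p[2]],frame([0,0,-1],np.radians(-62)))
E
```

```text
time: 24.8
tool_pos: [0.5443, -0.2598, 0.1524]
tcp_rot: [0.858, -0.514, 0.005, -0.007]
force: [0.6, 0.3, -0.4]
grip_width: 0.0419Traceback (most recent call last):
  File "<stdin>", line 3, in <module>
ValueError: operands could not be broadcast together with shapes (2,) (3,)
```

Run:
```python
from h import *
st=state();p=st["tool_pos"]
q=PILOT+FX*((p-PILOT)@FX);q[2]=p[2]
goal(q,frame([0,0,-1],np.radians(-62)))
```

```text
t 24.8 shift mm [-1.8928  0.0614 -0.0047] rv [-0.0174 -0.0019  0.0025] q [-0.5868  0.4314 -0.0598  1.0697  0.0144 -2.6487] F [ 0.557   0.2613 -0.4299] [-0.0443  0.0191 -0.0874]
```

```bash
P="python3 -m pendant"
$P '[{"x":-1,"y":0,"z":0,"rx":-0.01,"ry":0,"rz":0,"grip":42},{"x":-1.9,"y":0,"z":0,"rx":-0.017,"ry":-0.002,"rz":0,"grip":42},{"x":-1.9,"y":0,"z":0,"rx":-0.017,"ry":-0.002,"rz":0,"grip":42}]'
$P '[{"x":0,"y":0,"z":0,"rx":0,"ry":0,"rz":0,"grip":36},{"x":0,"y":0,"z":0,"rx":0,"ry":0,"rz":0,"grip":34},{"x":0,"y":0,"z":0,"rx":0,"ry":0,"rz":0,"grip":32},{"x":0,"y":0,"z":0,"rx":0,"ry":0,"rz":0,"grip":20},{"x":0,"y":0,"z":0,"rx":0,"ry":0,"rz":0,"grip":20}]' 50
python3 - <<'E'
from h import *
st=state();p=st["tool_pos"];print(st["time"],(p-PILOT)@FX,(p-PILOT)@FY,st["moment"])
c=[cv2.cvtColor(capture("side")["image"],cv2.COLOR_BGR2HSV) for _ in range(2)][1]
m=((c[...,0]>8)&(c[...,0]<30)&(c[...,1]>60)&(c[...,2]>100))[145:190,295:330]
for r in m[::2]:print(''.join('#' if v else '.' for v in r))
d=c[180:215,295:330];
for r in d[::3]:print(''.join('%x'%(v[2]//16) for v in r))
s=capture("side")
for z in(.183,.123,.12,.058):print(z,proj(s,[p[0],p[1],z])-[295,145])
E
```

```text
time: 25.1
tool_pos: [0.5434, -0.2579, 0.1523]
tcp_rot: [0.858, -0.514, -0.0, -0.0]
force: [-0.6, -1.4, 0.1]
grip_width: 0.0417
time: 25.6
tool_pos: [0.5436, -0.2579, 0.1524]
tcp_rot: [0.858, -0.514, 0.0, -0.0]
force: [1.7, 2.4, 1.9]
grip_width: 0.0329
25.6 -0.001358329062387627 -9.443308247767895e-05 [ 0.3934 -0.5612  0.0266]
...................................
...................................
...................................
...................................
.........#############.............
.........##############............
.........##############............
........##############.............
.........#############.............
.........#############.............
.........#########.................
.........#########.................
.........##########.......####.....
.........##########.......###......
.........#########.................
.........#########.................
........##########.................
........##########.................
.........########..................
...................................
...................................
...................................
...................................
ccccb975678999999888888878abccbbba9
ccccb965455565656788888778abccccccc
cccbb965444544555688888889abccccccc
cccba965555455555688888779abbcccccc
cccba865555555555688888789abbcccccc
cccca865555554555688888779bbccccccc
cccca865545555455688887779bbccccccc
cccba754455444545688887789bcccccccc
ccccb97655555455578888778abcccccccc
ccccccb9765555556788887789bcccccccc
ccbbbbbaa97776667789887789bcccccccc
7777765544566665578888776789bbbbaa9
0.183 [14.306  8.641]
0.123 [13.871  34.1041]
0.12 [13.8498 35.3481]
0.058 [13.4206 60.465 ]
```

The driver is upright with no drift. Turning clockwise now, about 0.7 rad per call, sinking 1 mm per rad.

```bash
P="python3 -m pendant"
cat > chk.py <<'E'
from h import *
st=state();p=st["tool_pos"];M=R.from_quat(st["tcp_rot"]).as_matrix()
f=st["force"];print("t%.1f"%st["time"],"yaw",np.degrees(np.arctan2(M[1,0],M[0,0])),"off",np.r_[(p-PILOT)@FX,(p-PILOT)@FY]*1e3,"z",p[2],"lean",-M[:2,2],"F FX/FY/z",f@FX,f@FY,f[2],"Mz",st["moment"][2],st["grip_width"])
E
$P '[{"x":0,"y":0,"z":0.1,"rx":0,"ry":0,"rz":0.14,"grip":20},{"x":0,"y":0,"z":0.2,"rx":0,"ry":0,"rz":0.28,"grip":20},{"x":0,"y":0,"z":0.4,"rx":0,"ry":0,"rz":0.42,"grip":20},{"x":0,"y":0,"z":0.5,"rx":0,"ry":0,"rz":0.56,"grip":20},{"x":0,"y":0,"z":0.6,"rx":0,"ry":0,"rz":0.7,"grip":20}]'>/dev/null
python3 chk.py
```

```text
t26.2 yaw -102.25899602979943 off [-1.9095  0.492 ] z 0.1520281883101987 lean [-0.0019  0.    ] F FX/FY/z -4.500987324885285 2.241316280652062 0.19673935740409332 Mz 0.1535021207558028 0.032597674968673614
```

```bash
P="python3 -m pendant"
for i in 1 2; do
$P '[{"x":0,"y":0,"z":0.1,"rx":0,"ry":0,"rz":0.14,"grip":20},{"x":0,"y":0,"z":0.3,"rx":0,"ry":0,"rz":0.28,"grip":20},{"x":0,"y":0,"z":0.4,"rx":0,"ry":0,"rz":0.42,"grip":20},{"x":0,"y":0,"z":0.6,"rx":0,"ry":0,"rz":0.56,"grip":20},{"x":0,"y":0,"z":0.7,"rx":0,"ry":0,"rz":0.7,"grip":20}]'>/dev/null
python3 chk.py; done
```

```text
t26.8 yaw -142.68539571246114 off [-2.3904  1.041 ] z 0.15140486705398798 lean [-0.0034  0.0004] F FX/FY/z -4.374225091507317 2.324182109500349 -1.9754184639054855 Mz 0.0699933299574016 0.03315101193459465
t27.2 yaw 176.88630629925237 off [-2.9039  1.7247] z 0.15083838146686637 lean [-0.005   0.0009] F FX/FY/z -4.978888928969339 3.0858646320479695 -2.529358798613995 Mz 0.1368288131809152 0.03284589259102972
```

```bash
P="python3 -m pendant"
$P '[{"x":0.4,"y":0.1,"z":0.1,"rx":0,"ry":0,"rz":0.14,"grip":20},{"x":0.8,"y":0.2,"z":0.3,"rx":0,"ry":0,"rz":0.28,"grip":20},{"x":1.2,"y":0.3,"z":0.4,"rx":0,"ry":0.005,"rz":0.42,"grip":20},{"x":1.6,"y":0.4,"z":0.6,"rx":0,"ry":0.005,"rz":0.56,"grip":20},{"x":1.8,"y":0.4,"z":0.7,"rx":0,"ry":0.005,"rz":0.7,"grip":20}]'>/dev/null
python3 chk.py
$P '[{"x":0,"y":0,"z":0.1,"rx":0,"ry":0,"rz":0.13,"grip":20},{"x":0,"y":0,"z":0.2,"rx":0,"ry":0,"rz":0.25,"grip":20},{"x":0,"y":0,"z":0.2,"rx":0,"ry":0,"rz":0.25,"grip":20},{"x":0,"y":0,"z":0.2,"rx":0,"ry":0,"rz":0.25,"grip":20}]'>/dev/null
python3 chk.py
```

```text
t27.8 yaw 136.4465448345998 off [-2.0133  1.4396] z 0.15027280655999117 lean [-0.0023  0.0002] F FX/FY/z -2.5364113940966972 4.137054925862513 -0.6561505078126957 Mz 0.17404001887019968 0.0328727210381894
t28.1 yaw 122.32564854943142 off [-2.1079  1.7872] z 0.1501418861760608 lean [-0.0027  0.0007] F FX/FY/z -2.996783825505034 3.6688511630618077 0.16974834307522824 Mz 0.030998325983475204 0.03304986214184656
```

The tool has turned 3.07 rad with torque throughout, so the screw should be at about 2.9 rad. Releasing and lifting straight up.

```bash
P="python3 -m pendant"
$P '[{"x":0,"y":0,"z":0,"rx":0,"ry":0,"rz":0,"grip":35},{"x":0,"y":0,"z":0,"rx":0,"ry":0,"rz":0,"grip":39},{"x":0,"y":0,"z":0,"rx":0,"ry":0,"rz":0,"grip":44},{"x":0,"y":0,"z":0,"rx":0,"ry":0,"rz":0,"grip":48},{"x":0,"y":0,"z":0,"rx":0,"ry":0,"rz":0,"grip":48}]'
python3 chk.py
python3 - <<'E'
from h import *
st=state();p=st["tool_pos"]
c=[cv2.cvtColor(capture("side")["image"],cv2.COLOR_BGR2HSV) for _ in range(2)][1]
m=((c[...,0]>8)&(c[...,0]<30)&(c[...,1]>60)&(c[...,2]>100))[145:190,295:330]
for r in m[::2]:print(''.join('#' if v else '.' for v in r))
E
```

```text
time: 28.65
tool_pos: [0.5451, -0.2591, 0.1501]
tcp_rot: [0.482, 0.876, 0.0, 0.001]
force: [-0.2, 1.1, -0.2]
grip_width: 0.0479
t28.6 yaw 122.33945803703455 off [-2.015   1.6891] z 0.15010059520455638 lean [-0.0025  0.0006] F FX/FY/z -0.38731720033165506 -1.0355307754112273 -0.2420358173616362 Mz -0.074423359310192 0.047865479862900594
...................................
...................................
...................................
...................................
............#######................
.........##############............
.........###############...........
.........##############............
.........##############............
.........##############............
.........#########.................
.........#########.................
.........##########.......####.....
........###########.......####.....
........###########................
........##########.................
........##########.................
........##########.................
.........#########.................
............#####..................
...................................
...................................
...................................
```

Standing freely and upright. I'll lift straight up and move away, then check.

```bash
P="python3 -m pendant"
$P '[{"x":0,"y":0,"z":-10,"rx":0,"ry":0,"rz":0,"grip":48},{"x":0,"y":0,"z":-25,"rx":0,"ry":0,"rz":0,"grip":48},{"x":0,"y":0,"z":-45,"rx":0,"ry":0,"rz":0,"grip":48},{"x":0,"y":0,"z":-70,"rx":0,"ry":0,"rz":0,"grip":48},{"x":0,"y":0,"z":-110,"rx":0,"ry":0,"rz":0,"grip":48}]'
$P '[{"x":0,"y":-20,"z":-10,"rx":0,"ry":0,"rz":0,"grip":48},{"x":0,"y":-60,"z":-20,"rx":0,"ry":0,"rz":0,"grip":48},{"x":0,"y":-100,"z":-20,"rx":0,"ry":0,"rz":0,"grip":48},{"x":0,"y":-140,"z":-20,"rx":0,"ry":0,"rz":0,"grip":48},{"x":0,"y":-180,"z":-20,"rx":0,"ry":0,"rz":0,"grip":48}]'
$P '[{"x":0,"y":-40,"z":0,"rx":0,"ry":0,"rz":0,"grip":48},{"x":0,"y":-80,"z":0,"rx":0,"ry":0,"rz":0,"grip":48},{"x":0,"y":-80,"z":0,"rx":0,"ry":0,"rz":0,"grip":48},{"x":0,"y":-80,"z":0,"rx":0,"ry":0,"rz":0,"grip":48}]'
python3 - <<'E'
from h import *
im=[]
for n,(x,y,w) in(("top",(395,180,80)),("side",(270,130,90))):
    c=capture(n);cv2.imwrite(f"pics/{n}9.png",c["image"]);k=400/w
    i=cv2.resize(c["image"][y:y+w,x:x+w],(400,400),interpolation=2)
    for P in(PILOT+[0,0,.144],PILOT+[0,0,.019]):
        q=proj(c,P);cv2.circle(i,(int((q[0]-x+.5)*k),int((q[1]-y+.5)*k)),2,(0,0,255),-1)
    im.append(i)
    a=cv2.imread(f"pics/{n}0.png");d=cv2.absdiff(a,c["image"]).max(2)>50
    N,l,s,ce=cv2.connectedComponentsWithStats(d.astype(np.uint8));print(n,[(r[:5].tolist()) for r in s[1:] if r[4]>25])
cv2.imwrite("pics/end.png",np.hstack(im))
E
```

```text
time: 29.25
tool_pos: [0.5442, -0.2586, 0.2605]
tcp_rot: [0.482, 0.876, 0.0, 0.0]
force: [0.2, -0.3, 0.4]
grip_width: 0.0481
time: 29.75
tool_pos: [0.3907, -0.3554, 0.2813]
tcp_rot: [0.482, 0.876, 0.0, 0.001]
force: [0.2, -0.3, 0.2]
grip_width: 0.0483
time: 30.15
tool_pos: [0.3226, -0.3986, 0.2819]
tcp_rot: [0.483, 0.876, 0.0, 0.001]
force: [-1.1, 1.0, -0.2]
grip_width: 0.0479
top [[423, 221, 15, 13, 80], [323, 241, 14, 15, 128], [319, 250, 14, 12, 63], [293, 288, 347, 192, 24909], [224, 355, 122, 98, 3790], [370, 415, 48, 46, 211], [419, 415, 14, 9, 27], [466, 451, 53, 29, 277]]
side [[394, 6, 41, 166, 2463], [486, 59, 15, 9, 111], [516, 70, 16, 21, 165], [515, 109, 18, 64, 349], [480, 138, 14, 8, 105], [300, 153, 18, 58, 624], [519, 170, 32, 31, 855], [553, 172, 19, 23, 246], [417, 210, 10, 83, 387], [516, 211, 12, 55, 388], [327, 214, 15, 8, 65], [307, 223, 18, 16, 225], [477, 225, 5, 12, 40], [299, 238, 10, 16, 109], [325, 272, 9, 9, 40], [428, 294, 69, 35, 1652], [535, 294, 15, 13, 90], [430, 306, 6, 16, 50], [555, 309, 25, 11, 84], [441, 331, 90, 38, 1973], [524, 338, 14, 10, 76]]
```

View pics/end.png

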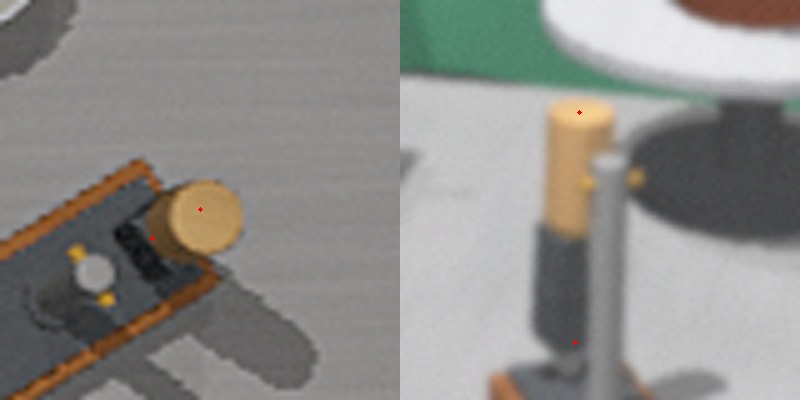

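In the final view the handle cap is at (206,217), against (200,209) predicted for a perfectly upright driver. That is a tilt of about 0.03 rad. The cap height fits a mouth about 14 mm over the head, and the robot is clear. Handing in.

```bash
python3 -c "
from workcell import bot
print(bot.sign_off())"
```

```text
the job is handed in; nothing more can be done
None
```

I handed the job in at about 30 s of the 64 s allowed. The driver is standing upright on the started screw, released, with the robot clear; the sign-off gave no verdict.

**What I did**
1. I took the driver from its holster along the slant and seated it on the leaning screw. The screw was on the right-hand brown foot.
2. I swung screw and driver upright about the pilot, then re-gripped the handle centred.
3. I turned the tool 3.07 rad clockwise, let go and lifted straight up.

**Trouble on the way:** the first four tries to seat the socket rode on the screw head, pressing at up to about 45 N. The driver sat slightly tilted and off-centre in the jaws. I re-measured, then probed in small hops until it dropped about 14 mm over the head. The two camera views disagreed by 1–3 mm on where the mouth was.

**Last checks**
- **Driver:** it stands within about 0.03 rad of vertical, and its height fits a mouth about 14 mm below the top of the head.
- **Screw:** the turn is estimated at about 2.9 rad from the wrist rotation less socket play. I had no direct reading of it.
- **Bystanders:** comparing the first and last pictures showed no clear sign that anything else had moved. Some changed patches in the side view were small and not traced. The arm hides part of both pictures.
- **Pictures:** I viewed 12, two past the budget of 10.

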